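# Key and gear back onto the curry-paste mill

### The arm

A 6-joint arm with a two-finger parallel gripper is mounted at the origin on the work surface. World frame = base frame: x ahead of the robot, y to its left, z up, the work surface at z = 0. Lengths are in m, angles in rad, forces in N, time in s.
With the tool pointing down it reaches from about 0.325 to 0.775 m from the base axis. Payload 5.5 kg.
Tool frame: the origin (TCP) lies on the centre line of the jaws, within the pads' length; the fingertips stand 14 mm ahead of it and the grasp point (between the pads) lies 5 mm behind it; x points along the fingers, z is the direction in which the jaws open and shut, and the axes are right-handed (so a half turn about x gives the same grasp; the last joint's range is limited). The gripper opens to 85 mm and grips with 20 to 120 N. Pads are 22 mm wide; open, the fingers measure 114 mm over their backs; the gripper's body (76 mm by 85 mm) begins 54 mm behind the grasp point. The pads swing forward as they close: fully open they stand 13 mm farther back than shut.
Start: joints at [-1.258, 0.091, 1.231, -0, 1.82, -0.057], TCP at [0.217, -0.559, 0.245] pointing down, gripper open.
Joint ranges: [-2.87, 2.87], [-0.86, 2.18], [0.17, 2.46], [-1.51, 4.65], [0.06, 2.69], [-2.65, 2.65]. Speed limits (rad/s): [2.57, 2.57, 3.01, 3.14, 3.14, 3.14].

### API

Orientations are given as [roll, pitch, yaw] about the fixed x, y, z axes, in that order (R = Rz(yaw) Ry(pitch) Rx(roll)).
In Python, from rig import bot, get_image, models gives the robot as it stands.
- The arm moves only by the tool play_rows, never from a script. Its argument "commands" is a list of rows, each an object with "grip": the finger opening in m, from 0 to 0.0854; "xyz": the shift along the tool's x, y, z in m, a list of three; "angular": the turn, a rotation vector about the tool's x, y, z in degrees, a list of three. A call has exactly 5 rows; each row shifts and turns the commanded pose from where the row before left it, along the tool's axes as they then stand; what a row does not reach is not made up. A row lasts 1/8 s, in which the tool goes at most 62.5 mm and 10.7 degrees, less where a joint would pass 70% of its speed; a pose out of reach is approached as far as the arm can. A call with a gripper value outside its range is refused whole. The fingers move at their own pace and stop on an object; "grip_force" is the grip in N (left out, the last holds). Time passes only in rows, so rows that do not move let the fingers close, or fill a call up. It gives the time, the measured TCP pose, the force and the opening at its end, in the units of the state.
- bot.state(): the state, without advancing time (a new reading comes with each control period).
- get_image(name): name is "side" or "top" or "wrist"; returns a dict with "pixels" (384x512x3 uint8, blue, green, red), "range_z" (384x512 float32, m along the optical axis (not along the pixel's ray), 0 where there is no reading), "K" (3x3 intrinsics, pixels), "camera_from_world" (4x4, takes a point from world to camera coordinates). Camera axes: x right, y down, z forward; pixel columns grow to the right and rows downward; lengths in m; the calibration is good to about 2 mm. A picture is of the moment at which its call begins.
- bot.hand_in(): hands the job in, once; it reports no verdict.
Trained networks look in a picture, given as the dict that the camera call returned (one of the last four; its "shot" number tells which), for a name from the list of things; names that differ only in an ending like _2 or _b are one class to them, and where a whole thing is asked for, a point or a joint stands for the part that bears it (a point fixed in the world has none). Each returns a list of dicts, best first, with "p" (0 to 1); they miss things now and then, are a little off and sometimes report something else, mostly with a low value. They report only what shows in the picture. A call takes as long as a camera call. They do not tell look-alikes from the thing itself.
- models.spot_in(picture, name): "centre" ([x, y, z] in m, in the coordinates of the camera as it stood for that picture, good to about 4 mm: the middle of the surface that is visible of it).
- models.trace(picture, name): "region" (384x512 bool, what is visible of it).
- models.landmark_of(picture, name): "centre" ([x, y, z] in m, in the coordinates of the camera as it stood for that picture, good to about 4 mm: a listed point, or the origin of a listed thing).
The state is a dict: "time_s": time; "joints": joint angles; "joint_velocities": joint speeds; "effort": joint torques, N m; "eef_pos": TCP position; "tcp_rot": TCP orientation; "ft_force": force on the tool from outside, world axes, zero at the start; "torque": the same for the moment, N m; "opening": opening from 0.0 (shut) to 1.0 (fully open).
Only numpy, scipy, OpenCV 4.12 (cv2) and the standard library are available. Lean on these libraries where they do the work, as an engineer would, in place of code of your own. Each camera call takes 0.05 s, during which the arm holds its last target. There are 200 camera calls.

### The job

Put the drive of the paste mill back together: drop the loose key into the slot of the mill's upright shaft, then slide the gear down over the shaft with its keyway on the key until it sits fully home on the square shoulder, and let go. Feel your way in gently, pressing the mill with no more than 30 N, and leave the other things where they stand.

Things in the scene. Friction and masses are not known exactly. Their poses are not given: they have to be found in the camera images.
- mill: white mill base, 150 x 130 mm, 60 mm high, fixed to the ledge; origin at the centre of its underside, z up. A steel shaft stands upright in its middle, above a square steel shoulder 54 x 54 mm. The shaft turns only stiffly (3 N m) and stays where it is.
- shoulder (a point): on the shaft's axis at the height of the shoulder's top, 76 mm above the ledge: the seat of the gear. Under it, below the slot, the shoulder has a pocket for the key's foot: 14 mm deep (floor 62 mm above the ledge), reaching from 5 to 21 mm off the axis, 10.4 mm wide.
- shaft_top (a point): the shaft's axis at its top, 110 mm above the ledge; x axis as the mill base. Shaft 31 mm across, its top 4 mm 27 mm. Slot in one side, 9.4 mm wide, open at the top and outward, floor 5 mm off the axis, down to the pocket. It faces this +x axis only roughly: up to 0.9 rad to either side about the vertical; that angle is not reported and must be felt for (or seen).
- key_mid (a point): the loose steel key, upright in the rest block, 66 mm tall, z up. Lower 40 mm: blade 14 mm (x) by 8 mm (y); upper 26 mm: narrower tang 8 x 8 mm, gripped across y. The point is on the tang's centre line, half-way up (33 mm from foot and top); the blade reaches from 4 mm behind this line to 10 mm before it (+x).
- key: the key again, at its foot on the tang's centre line. Seated in the shaft: foot on the pocket's floor 62 mm above the ledge, +x outward from the shaft axis, centre line 10 mm off the axis (about 1 mm play), tang 18 mm above the shaft top; the blade's upper end, 8 mm below the shaft top, juts 4 to 5 mm out of the shaft's side.
- rest: wooden rest block, fixed, 70 x 60 mm, 30 mm high; origin at the centre of its underside. The key stands in its pocket 16 x 10 mm, 25 mm deep (floor 5 mm above the ledge).
- gear_mid (a point): the loose aluminium gear (about 0.25 kg), flat on the ledge, boss up: toothed flange 91 mm across, 10 mm thick, on it a boss about 52 mm across; total height 32 mm. The point is on the bore's axis, 16 mm above the underside. The boss has two flats 50 mm apart, 26 mm long, facing +y and -y, to grip.
- gear: the gear again, at the underside on the bore's axis. Bore 34 mm across, right through; the keyway, 9.6 mm wide and reaching 22.8 mm from the axis, also right through, points to +x. Home, the underside rests on the shoulder, 76 mm above the ledge.
- mortar: pale grey stone mortar, 150 mm across, 100 mm high, origin under its centre; leave alone
- pestle: short marble pestle standing on its thick end, 50 mm across, 130 mm high, origin under its centre; leave alone
- bowls: stack of two steel bowls, 152 mm across, 66 mm high, origin under its centre; leave alone
- cup: green ceramic cup, 76 mm across, 80 mm high, origin under its centre; leave alone
- jar: glass jar, 68 mm across, 90 mm high, origin under its centre; leave alone
- sauce: amber sauce bottle, 60 mm across, 200 mm high, origin under its centre; leave alone
- spoon: steel spoon lying flat near the robot's base; leave alone
Things that resemble listed ones, but are neither listed nor needed, are in the scene too. What is shaped like the gear but black or turquoise is not meant.

How it is judged:
On the way, in this order (a step that is already met when the one before it is completed fails the run):
1. the key is fully down in the shaft's slot, upright, before the gear is on (z of key_mid in the frame of mill below 0.0975 m and horizontal distance between key_mid and shaft_top between 0.0075 and 0.0125 m and angle between key_mid's own z axis and vertical below 0.1 rad and horizontal distance between gear_mid and shaft_top above 0.06 m), for 0.2 s.
2. the gear is down on the shoulder with its keyway on the key (z of gear_mid in the frame of mill below 0.0945 m and horizontal distance between gear_mid and shaft_top below 0.003 m), for 0.2 s.
At the end, for the whole second after the job is handed in: The key is seated in the shaft slot (its foot within 2.5 mm of the pocket's floor, its centre line 7.5 to 12.5 mm off the shaft axis), the gear is home on the shoulder (within 2.5 mm in height, 3 mm of the axis, tilted under 0.06 rad), its keyway in line with the key within 0.2 rad, and at rest (all of step 2 and z of key_mid in the frame of mill below 0.0975 m and horizontal distance between key_mid and shaft_top between 0.0075 and 0.0125 m and z of gear_mid in the frame of mill above 0.088 m and angle between gear_mid's own z axis and vertical below 0.06 rad and angle between the x axis of gear_mid and the x axis of key_mid, either way round below 0.2 rad and linear speed of gear below 0.02 m/s); the robot touches nothing.
It fails at once if the mill is pressed with more than 30 N (contact force between mill and anything else above 30 N).
It fails at once if a bystander is shifted by more than 30 mm (distance of any of mortar, pestle, bowls, cup, jar, sauce, spoon from where it was at the start of the episode above 0.03 m).
It also fails if it takes over 72 s, if anything falls off the work surface, if the arm or the gripper's body presses on something with over 40 N, if the wrist force passes 120 N, or if a joint passes its speed limit or range.

## Working session

There is one attempt and no reset: what is moved stays moved. The work goes in short steps, Python scripts to look and compute and a tool call to move; the robot and the scene stay as the last step left them, time stands still between calls to the robot, and variables do not carry over. Pictures are saved under pics/ and viewed, about 8 in all and at most 12, crops included, and the job is handed in when it is done.

Besides the shell and the picture viewer there is one more tool, called in YAML: its name, and indented under it one key for each argument. play_rows: Moves the arm, as the interface text tells. Its arguments: {"type":"object","properties":{"commands":{"type":"array","items":{"type":"object","properties":{"grip":{"type":"number"},"xyz":{"type":"array","items":{"type":"number"}},"angular":{"type":"array","items":{"type":"number"}}}}},"grip_force":{"type":"number"}},"required":["commands"]}

```bash
ls; mkdir -p pics; cat > h.py <<'E'
import numpy as np, cv2
from rig import bot, get_image, models
def w(pic,c): return (np.linalg.inv(pic["camera_from_world"])@np.r_[c,1])[:3]
def cloud(p):
    z=p["range_z"];K=p["K"];v,u=np.mgrid[:384,:512]
    P=np.stack([(u-K[0,2])/K[0,0]*z,(v-K[1,2])/K[1,1]*z,z,np.ones_like(z)],-1)
    return (P@np.linalg.inv(p["camera_from_world"]).T)[...,:3]
def px(pic,X):
    c=(pic["camera_from_world"]@np.r_[X,1])[:3]; return (pic["K"]@c/c[2])[:2]
E
python3 - <<'E'
from h import *
s=bot.state();print({k:np.round(v,3) for k,v in s.items()})
T=get_image("top");S=get_image("side")
cv2.imwrite("pics/a.png",np.hstack([T["pixels"],S["pixels"]])[:, :] if 0 else cv2.resize(np.vstack([T["pixels"],S["pixels"]]),(400*1,600)) if 0 else T["pixels"])
cv2.imwrite("pics/b.png",S["pixels"])
for n in ["mill","shaft_top","key_mid","rest","gear_mid","mortar","pestle","bowls","cup","jar","sauce","spoon"]:
    for nm,p in (("top",T),("side",S)):
        for d in models.landmark_of(p,n)[:4]:
            X=w(p,d["centre"]);print(nm,n,round(d["p"],2),X.round(3),px(p,X).round())
E
```

```text
pics
{'time_s': np.float64(0.0), 'joints': array([-1.258,  0.092,  1.232,  0.   ,  1.82 , -0.057]), 'joint_velocities': array([-0.   ,  0.001, -0.002,  0.002, -0.   ,  0.001]), 'effort': array([ 2.0000e-03, -4.5872e+01, -4.1802e+01,  0.0000e+00,  1.1000e-02,
       -0.0000e+00]), 'eef_pos': array([ 0.217, -0.559,  0.244]), 'tcp_rot': array([3.081, 1.569, 1.88 ]), 'ft_force': array([-0.308, -0.503,  0.09 ]), 'torque': array([ 0.053, -0.07 , -0.052]), 'opening': np.float64(0.999)}
top mill 0.59 [0.535 0.009 0.001] [228. 202.]
side mill 0.58 [0.534 0.007 0.   ] [278. 213.]
side mill 0.58 [ 0.461 -0.308  0.038] [224. 150.]
top shaft_top 0.82 [0.539 0.006 0.11 ] [229. 198.]
side shaft_top 0.87 [0.544 0.015 0.109] [279. 188.]
side shaft_top 0.37 [ 0.469  0.281 -0.003] [368. 252.]
side key_mid 0.38 [ 0.459 -0.308  0.035] [225. 150.]
side key_mid 0.16 [0.47  0.28  0.015] [369. 247.]
top rest 0.79 [ 0.46  -0.311 -0.005] [323. 225.]
side rest 0.85 [ 0.46  -0.311  0.   ] [224. 158.]
top gear_mid 0.94 [0.385 0.383 0.013] [113. 246.]
top gear_mid 0.75 [0.472 0.28  0.016] [146. 220.]
top gear_mid 
[... 430 characters left out ...]
[326. 166.]
side pestle 0.57 [ 0.665 -0.316 -0.   ] [176. 184.]
top bowls 0.71 [ 0.757 -0.133 -0.003] [270. 138.]
side bowls 0.66 [ 0.756 -0.138 -0.001] [188. 226.]
side bowls 0.33 [ 0.42  -0.466 -0.002] [204. 137.]
top cup 0.83 [ 0.752  0.02  -0.002] [226. 139.]
top cup 0.17 [0.536 0.013 0.075] [227. 200.]
side cup 0.73 [0.751 0.017 0.001] [225. 254.]
top jar 0.87 [ 0.421 -0.464 -0.003] [368. 237.]
side jar 0.76 [ 0.419 -0.468 -0.003] [204. 137.]
top sauce 0.57 [0.63  0.417 0.   ] [107. 173.]
side sauce 0.8 [ 0.631  0.421 -0.003] [381. 321.]
top spoon 0.79 [ 0.387 -0.017  0.   ] [236. 246.]
side spoon 0.59 [ 0.386 -0.019 -0.003] [303. 187.]
side spoon 0.35 [ 0.467  0.28  -0.003] [369. 251.]
```

View pics/a.png

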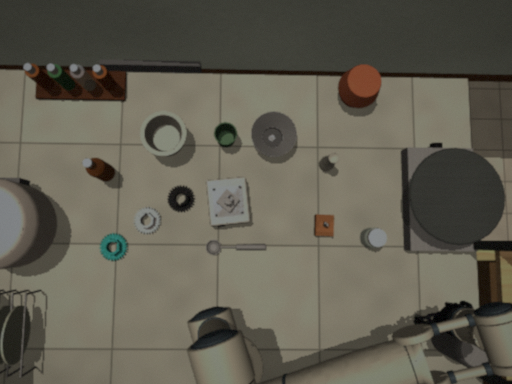

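View pics/b.png

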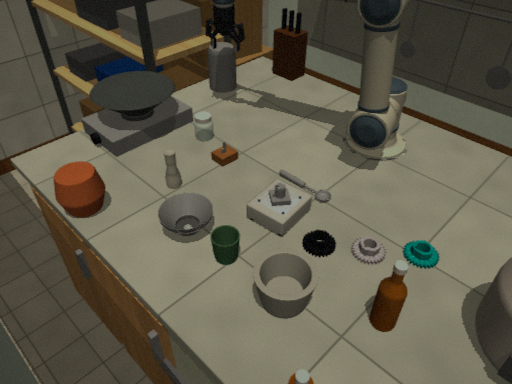

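Gear-like candidates in the top view are black (180,197), light grey/aluminium (146,220) and turquoise (113,246). I choose the light grey one. The key stands in the rest at (323,225) and the mill is at (228,202). Next I go above the rest for a close look.

```bash
cat >> h.py <<'E'
from scipy.spatial.transform import Rotation as Ro
def pose():
    s=bot.state(); return np.array(s["eef_pos"]),Ro.from_euler("xyz",s["tcp_rot"]).as_matrix(),s
def plan(tgt,jaw=None,n=5):
    """jaw: world yaw (rad) of the jaw (tool z) direction, mod pi. prints shift in present tool axes and turn about tool axes."""
    p,R,s=pose(); d=R.T@(np.array(tgt)-p)
    print("t",round(float(s["time_s"]),2),"tcp",p.round(4),"F",np.round(s["ft_force"],1),"open",round(float(s["opening"]),3),"j6",round(float(s["joints"][5]),2))
    print("jaw yaw now",np.arctan2(R[1,2],R[0,2]).round(4),"xaxis",R[:,0].round(3),"yaxis",R[:,1].round(3))
    print("shift tool mm",(d*1e3).round(1),"per row",(d*1e3/n).round(2))
    if jaw is not None:
        c=np.arctan2(R[1,2],R[0,2]); a=(jaw-c+np.pi/2)%np.pi-np.pi/2; z=np.array([np.cos(c+a),np.sin(c+a),0]);x=np.array([0,0,-1.])
        G=np.stack([x,np.cross(z,x),z],1); print("rotvec deg (before shift: tool axes now)",np.degrees(Ro.from_matrix(R.T@G).as_rotvec()).round(2)); print("shift in axes after turn mm",(G.T@(np.array(tgt)-p)*1e3).round(1))
E
python3 - <<'E'
from h import *
plan([0.46,-0.31,0.22],np.pi/2,8)
W=get_image("wrist");p,R,s=pose();C=np.linalg.inv(W["camera_from_world"]);print("cam in tool",(R.T@(C[:3,3]-p)).round(3),(R.T@C[:3,:3]).round(2),W["K"])
E
```

```text
t 1.3 tcp [ 0.2168 -0.5595  0.2453] F [ 0.1 -0.7  0.2] open 0.996 j6 -0.06
jaw yaw now -1.2011 xaxis [ 0.  0. -1.] yaxis [0.932 0.361 0.   ]
shift tool mm [  25.3  316.9 -144.7] per row [  3.16  39.61 -18.09]
rotvec deg (before shift: tool axes now) [21.18 -0.   -0.  ]
shift in axes after turn mm [  25.3  243.2 -249.5]
cam in tool [-0.129  0.082  0.001] [[-0.   -0.32  0.95]
 [ 0.   -0.95 -0.32]
 [ 1.   -0.    0.  ]] [[289.77000607   0.         258.83384558]
 [  0.         289.77000607 191.01311031]
 [  0.           0.           1.        ]]
```

play_rows:
  commands:
    - {"grip": 0.05, "xyz": [0.003, 0.04, -0.018]}
    - {"grip": 0.05, "xyz": [0.003, 0.04, -0.018]}
    - {"grip": 0.05, "xyz": [0.003, 0.04, -0.018]}
    - {"grip": 0.05, "xyz": [0.003, 0.04, -0.018]}
    - {"grip": 0.05, "xyz": [0.003, 0.04, -0.018]}

```text
invalid input
```

play_rows:
  commands:
    - {"grip": 0.05, "xyz": [0.003, 0.04, -0.018]}
    - {"grip": 0.05, "xyz": [0.003, 0.04, -0.018]}
    - {"grip": 0.05, "xyz": [0.003, 0.037, -0.018]}
    - {"grip": 0.05, "xyz": [0, 0, 0], "angular": [10.5, 0, 0]}
    - {"grip": 0.05, "xyz": [0, 0, 0], "angular": [10.5, 0, 0]}

```text
invalid input
```

```bash
python3 - <<'E'
from h import *
plan([0.46,-0.31,0.15],np.pi/2,5)
W=get_image("wrist");np.savez("w1.npz",**{k:W[k] for k in("pixels","range_z","K","camera_from_world")})
cv2.imwrite("pics/c.png",W["pixels"])
for n in("key_mid","key","rest"):
    for d in models.landmark_of(W,n)[:3]:
        X=w(W,d["centre"]);print(n,round(d["p"],2),X.round(4),px(W,X).round())
P=cloud(W);
m=(abs(P[...,0]-.46)<.05)&(abs(P[...,1]+.31)<.05)&(W["range_z"]>0)
for lo,hi in((.024,.034),(.04,.05),(.055,.068),(.066,.08)):
    q=P[m&(P[...,2]>lo)&(P[...,2]<hi)]
    if len(q)>5: print(lo,len(q),q.mean(0).round(4),cv2.minAreaRect(((q[:,:2])*1e3).astype(np.float32)))
E
```

```text
t 1.35 tcp [ 0.2169 -0.5595  0.2453] F [ 0.3 -0.6  0.5] open 1.004 j6 -0.06
jaw yaw now -1.201 xaxis [ 0.  0. -1.] yaxis [0.932 0.361 0.   ]
shift tool mm [  95.3  316.9 -144.7] per row [ 19.06  63.37 -28.94]
rotvec deg (before shift: tool axes now) [21.19 -0.   -0.  ]
shift in axes after turn mm [  95.3  243.1 -249.5]
```

View pics/c.png

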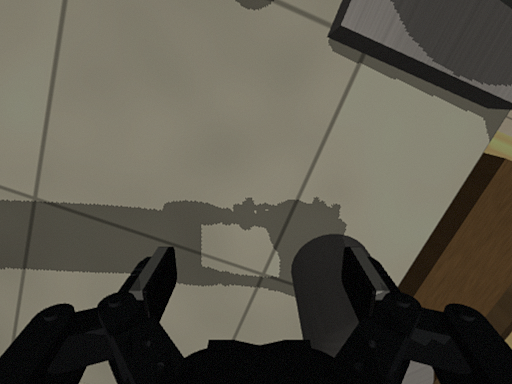

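That picture shows only empty ledge and the fingers. The rows were refused, so probably every row needs all its keys.

play_rows:
  commands:
    - {"grip": 0.05, "xyz": [0.003, 0.04, -0.018], "angular": [0, 0, 0]}
    - {"grip": 0.05, "xyz": [0.003, 0.04, -0.018], "angular": [0, 0, 0]}
    - {"grip": 0.05, "xyz": [0.003, 0.04, -0.018], "angular": [0, 0, 0]}
    - {"grip": 0.05, "xyz": [0.003, 0.04, -0.018], "angular": [0, 0, 0]}
    - {"grip": 0.05, "xyz": [0.003, 0.04, -0.018], "angular": [0, 0, 0]}
  grip_force: 40

```text
time_s: 2.17
eef_pos: [0.3717, -0.4021, 0.2303]
tcp_rot: [0.316, 1.57, -0.885]
ft_force: [0.2, -1.2, 0.3]
opening: 0.584
```

play_rows:
  commands:
    - {"grip": 0.05, "xyz": [0.003, 0.04, -0.018], "angular": [0, 0, 0]}
    - {"grip": 0.05, "xyz": [0.003, 0.04, -0.018], "angular": [0, 0, 0]}
    - {"grip": 0.05, "xyz": [0.003, 0.037, -0.018], "angular": [0, 0, 0]}
    - {"grip": 0.05, "xyz": [0, 0, 0], "angular": [10.5, 0, 0]}
    - {"grip": 0.05, "xyz": [0, 0, 0], "angular": [10.5, 0, 0]}
  grip_force: 40

```text
time_s: 2.8
eef_pos: [0.4608, -0.3099, 0.2212]
tcp_rot: [-1.695, 1.571, 3.016]
ft_force: [-0.2, -1.5, -0.4]
opening: 0.588
```

```bash
cat > lookkey.py <<'E'
from h import *
plan([0.46,-0.31,0.15],np.pi/2,5)
W=get_image("wrist");np.savez("w1.npz",**{k:W[k] for k in("pixels","range_z","K","camera_from_world")})
cv2.imwrite("pics/d.png",W["pixels"])
for n in("key_mid","key","rest"):
    for d in models.landmark_of(W,n)[:3]:
        X=w(W,d["centre"]);print(n,round(d["p"],2),X.round(4),px(W,X).round())
P=cloud(W);
m=(abs(P[...,0]-.46)<.05)&(abs(P[...,1]+.31)<.05)&(W["range_z"]>0)
for lo,hi in((.024,.034),(.038,.048),(.055,.067),(.067,.08)):
    q=P[m&(P[...,2]>lo)&(P[...,2]<hi)]
    if len(q)>5: print(lo,len(q),q.mean(0).round(4),cv2.minAreaRect(((q[:,:2])*1e3).astype(np.float32)))
E
python3 lookkey.py
```

```text
t 2.8 tcp [ 0.4608 -0.3099  0.2212] F [-0.2 -1.5 -0.4] open 0.588 j6 0.92
jaw yaw now -1.5721 xaxis [-0.  0. -1.] yaxis [ 1.    -0.001 -0.   ]
shift tool mm [71.2 -0.8  0.1] per row [ 1.425e+01 -1.700e-01  1.000e-02]
rotvec deg (before shift: tool axes now) [-0.07 -0.    0.01]
shift in axes after turn mm [71.2 -0.8  0.1]
key_mid 0.51 [ 0.4623 -0.3073  0.0368] [255. 171.]
key 0.53 [ 0.4618 -0.3116  0.0052] [259. 165.]
rest 0.72 [ 0.4633 -0.3112  0.0009] [259. 163.]
0.024 3009 [ 0.4632 -0.3088  0.0304] ((461.0357666015625, -308.47454833984375), (60.213409423828125, 70.69109344482422), 88.25984954833984)
0.038 60 [ 0.4684 -0.3087  0.0448] ((468.0849609375, -308.7214050292969), (7.851139545440674, 6.627688884735107), 87.56595611572266)
0.055 22 [ 0.4652 -0.3085  0.0613] ((465.1783447265625, -308.76806640625), (7.346157073974609, 0.4961911737918854), 85.35550689697266)
0.067 68 [ 0.462  -0.3089  0.0711] ((461.5251770019531, -308.8392639160156), (7.088532447814941, 8.081541061401367), 89.89632415771484)
```

View pics/d.png

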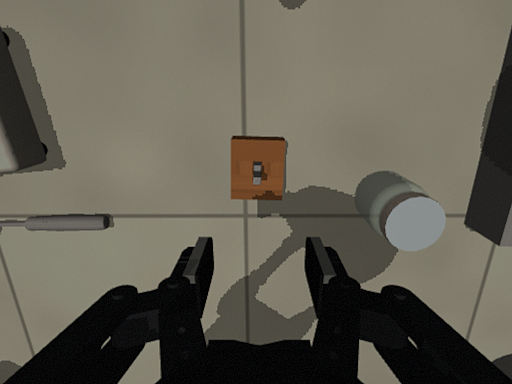

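The rest and key are at pixel (258,172). The tang stands nearer the camera and the blade ledge is on the far side, so key +x ≈ world +x. Next I descend and grip the top 15 mm of the tang.

play_rows:
  commands:
    - {"grip": 0.04, "xyz": [0.04, 0, -0.001], "angular": [0, 0, 0]}
    - {"grip": 0.04, "xyz": [0.04, 0, 0], "angular": [0, 0, 0]}
    - {"grip": 0.04, "xyz": [0.04, 0, 0], "angular": [0, 0, 0]}
    - {"grip": 0.04, "xyz": [0.031, 0, 0], "angular": [0, 0, 0]}
    - {"grip": 0.0, "xyz": [0, 0, 0], "angular": [0, 0, 0]}
  grip_force: 40

```text
time_s: 3.62
eef_pos: [0.4587, -0.3086, 0.0672]
tcp_rot: [-2.235, 1.565, 2.483]
ft_force: [-0.7, -0.1, 0.5]
opening: 0.271
```

play_rows:
  commands:
    - {"grip": 0.0, "xyz": [0, 0, 0], "angular": [0, 0, 0]}
    - {"grip": 0.0, "xyz": [0, 0, 0], "angular": [0, 0, 0]}
    - {"grip": 0.0, "xyz": [0, 0, 0], "angular": [0, 0, 0]}
    - {"grip": 0.0, "xyz": [0, 0, 0], "angular": [0, 0, 0]}
    - {"grip": 0.0, "xyz": [-0.002, 0, 0], "angular": [0, 0, 0]}
  grip_force: 40

```text
time_s: 4.25
eef_pos: [0.4604, -0.3096, 0.0723]
tcp_rot: [0.829, 1.571, -0.739]
ft_force: [1.2, 2.0, -1.5]
opening: 0.072
```

play_rows:
  commands:
    - {"grip": 0.0, "xyz": [-0.015, 0, 0], "angular": [0, 0, 0]}
    - {"grip": 0.0, "xyz": [-0.025, 0, 0], "angular": [0, 0, 0]}
    - {"grip": 0.0, "xyz": [-0.035, 0, 0], "angular": [0, 0, 0]}
    - {"grip": 0.0, "xyz": [-0.04, 0, 0], "angular": [0, 0, 0]}
    - {"grip": 0.0, "xyz": [-0.04, 0, 0], "angular": [0, 0, 0]}
  grip_force: 40

```text
time_s: 4.88
eef_pos: [0.4602, -0.31, 0.2299]
tcp_rot: [0.516, 1.569, -1.052]
ft_force: [1.0, 0.0, -0.9]
opening: 0.075
```

```bash
cat > held.py <<'E'
from h import *
import sys
W=get_image("wrist");cv2.imwrite("pics/%s.png"%sys.argv[1],W["pixels"])
p,R,s=pose()
P=cloud(W); Q=(P-p)@R   # tool coords
# held key region: within jaw gap, below the tips
m=(abs(Q[...,2])<.008)&(abs(Q[...,1])<.02)&(Q[...,0]>0.015)&(Q[...,0]<.07)&(W["range_z"]>0)
q=Q[m];print("key pts",len(q))
for lo in range(14,70,8):
    a=q[(q[:,0]>lo/1e3)&(q[:,0]<(lo+8)/1e3)]
    if len(a)>4: print(lo,len(a),"y",(a[:,1].min()*1e3).round(1),(a[:,1].max()*1e3).round(1),"z",(a[:,2].min()*1e3).round(1),(a[:,2].max()*1e3).round(1),"z med",(np.median(a[:,2])*1e3).round(2),"ymed",(np.median(a[:,1])*1e3).round(2))
print("xmax",q[:,0].max() if len(q) else 0)
plan([.539,.007,.2],None,5)
E
python3 held.py e
```

```text
key pts 594
14 103 y 3.0 11.4 z -7.7 7.7 z med 0.23 ymed 3.8
22 72 y 2.8 4.3 z -3.3 3.1 z med -0.06 ymed 3.59
30 199 y 2.8 10.2 z -4.1 3.2 z med -0.41 ymed 7.03
38 65 y 8.7 10.1 z -4.3 3.3 z med -0.48 ymed 9.33
46 57 y 8.5 9.7 z -4.4 3.3 z med -0.55 ymed 9.29
54 51 y 8.4 9.7 z -4.7 2.8 z med -1.24 ymed 9.14
62 47 y 8.4 9.7 z -4.9 2.8 z med -1.32 ymed 9.04
xmax 0.06975116548609495
t 4.92 tcp [ 0.4613 -0.3109  0.2367] F [-1.4  1.1  4.8] open 0.071 j6 0.91
jaw yaw now -1.568 xaxis [ 0.008 -0.007 -1.   ] yaxis [1.    0.003 0.008]
shift tool mm [  35.1   78.2 -317.9] per row [  7.01  15.65 -63.59]
```

View pics/e.png

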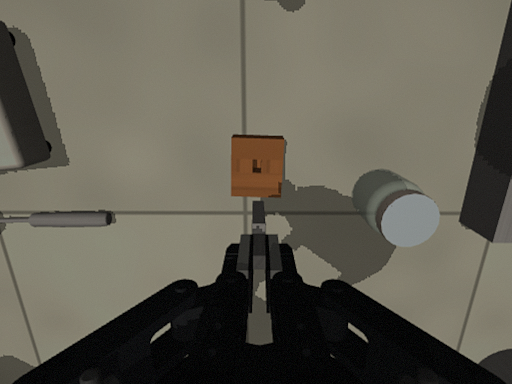

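The key is held well (column ~258, rows 200-235) with the blade toward the camera (+tool y). Next I go to the mill, standing off a little for the look.

play_rows:
  commands:
    - {"grip": 0.0, "xyz": [0.0, 0.004, -0.04], "angular": [0, 0, 0]}
    - {"grip": 0.0, "xyz": [0.0, 0.004, -0.05], "angular": [0, 0, 0]}
    - {"grip": 0.0, "xyz": [0, 0.004, -0.05], "angular": [0, 0, 0]}
    - {"grip": 0.0, "xyz": [0, 0.004, -0.05], "angular": [0, 0, 0]}
    - {"grip": 0.0, "xyz": [0, 0.004, -0.045], "angular": [0, 0, 0]}
  grip_force: 40

```text
time_s: 5.55
eef_pos: [0.4797, -0.0733, 0.2286]
tcp_rot: [1.127, 1.568, -0.441]
ft_force: [0.4, 0.9, -1.6]
opening: 0.071
```

play_rows:
  commands:
    - {"grip": 0.0, "xyz": [0.0, 0.004, -0.04], "angular": [0, 0, 0]}
    - {"grip": 0.0, "xyz": [0.0, 0.004, -0.03], "angular": [0, 0, 0]}
    - {"grip": 0.0, "xyz": [0, 0.002, -0.013], "angular": [0, 0, 0]}
    - {"grip": 0.0, "xyz": [0, 0, 0], "angular": [0, 0, 0]}
    - {"grip": 0.0, "xyz": [0, 0, 0], "angular": [0, 0, 0]}
  grip_force: 40

```text
time_s: 6.18
eef_pos: [0.4894, 0.0074, 0.2274]
tcp_rot: [0.224, 1.57, -1.345]
ft_force: [0.5, -0.7, 0.6]
opening: 0.079
```

```bash
cat > lookmill.py <<'E'
from h import *
W=get_image("wrist");np.savez("w2.npz",**{k:W[k] for k in("pixels","range_z","K","camera_from_world")})
p,R,s=pose()
for n in("shaft_top","mill","shoulder"):
    for d in models.landmark_of(W,n)[:2]:
        X=w(W,d["centre"]);print(n,round(d["p"],2),X.round(4),px(W,X).round())
P=cloud(W);m=(abs(P[...,0]-.538)<.06)&(abs(P[...,1]-.008)<.06)&(W["range_z"]>0)
q=P[m]
h,e=np.histogram(q[:,2],np.arange(.05,.125,.003));print([(round(a,3),int(b)) for a,b in zip(e,h) if b>20])
for lo,hi in((.07,.081),(.107,.115)):
    q=P[m&(P[...,2]>lo)&(P[...,2]<hi)]
    print(lo,len(q),q.mean(0).round(4),cv2.minAreaRect((q[:,:2]*1e3).astype(np.float32)),cv2.minEnclosingCircle((q[:,:2]*1e3).astype(np.float32)))
u,v=px(W,[.538,.008,.1]).astype(int);print(u,v)
c=W["pixels"][max(0,v-55):v+55,u-70:u+70];cv2.imwrite("pics/f.png",cv2.resize(c,None,fx=5,fy=5,interpolation=cv2.INTER_CUBIC))
plan([.538,.008,.2],None,5)
E
python3 lookmill.py
```

```text
shaft_top 0.79 [0.5325 0.0072 0.108 ] [258. 143.]
mill 0.87 [ 5.367e-01  1.300e-02 -3.000e-04] [253. 125.]
mill 0.57 [0.4927 0.0069 0.1945] [258. 230.]
shoulder 0.97 [0.5381 0.0097 0.0753] [255. 132.]
[(np.float64(0.056), 370), (np.float64(0.059), 10314), (np.float64(0.062), 526), (np.float64(0.074), 1599), (np.float64(0.077), 491), (np.float64(0.104), 147), (np.float64(0.107), 215), (np.float64(0.11), 512)]
0.07 2103 [0.5376 0.0115 0.0765] ((535.0990600585938, 11.36978530883789), (54.105899810791016, 54.04554748535156), 52.6981315612793) ((535.0975341796875, 11.06336498260498), 37.774452209472656)
0.107 727 [0.5344 0.0123 0.1102] ((534.4180908203125, 11.801688194274902), (29.27680206298828, 26.952316284179688), 53.08808517456055) ((535.3571166992188, 11.512495040893555), 15.005231857299805)
256 135
t 6.38 tcp [0.4893 0.0077 0.2273] F [-0.2  0.3 -1.1] open 0.072 j6 1.52
jaw yaw now -1.5689 xaxis [-0. -0. -1.] yaxis [ 1.     0.002 -0.   ]
shift tool mm [27.3 48.7 -0.3] per row [ 5.45  9.73 -0.05]
```

View pics/f.png

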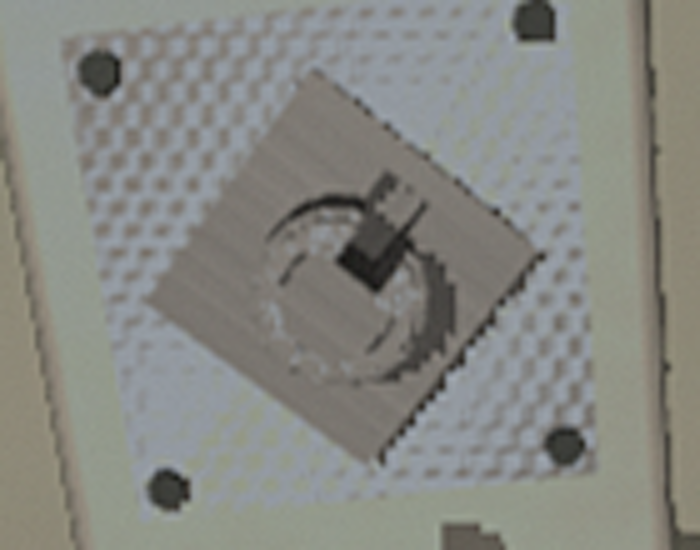

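The slot is clear (crop ~(375,240)). It opens up-right, which is about -37° from world x, in line with the shoulder's square. I fit its pose now.

```bash
cat > fit.py <<'E'
from h import *
from scipy.optimize import differential_evolution as DE
W=dict(np.load("w2.npz"));P=cloud(W);C=np.linalg.inv(W["camera_from_world"]);o=C[:3,3]
m=(abs(P[...,0]-.535)<.03)&(abs(P[...,1]-.01)<.03)&(W["range_z"]>0);q=P[m];lab=q[:,2]>.103
d=q-o
at=lambda z:(o+d*((z-o[2])/d[:,2])[:,None])[:,:2]
A,B=at(.110),at(.106)
def pred(t):
    c,s=np.cos(t[2]),np.sin(t[2]);M=np.array([[c,-s],[s,c]])
    def mat(X,r):
        l=(X-t[:2])@M; return (np.hypot(*l.T)<r)&~((l[:,0]>.005)&(abs(l[:,1])<.0047))
    return mat(A,.0135)|mat(B,.0155)
f=lambda t:np.mean(pred(t)!=lab)
for seed in(0,1):
    r=DE(f,[(.525,.545),(0,.02),(-1.2,.2)],seed=seed,popsize=40,tol=1e-9,maxiter=150);print(r.x.round(4),np.degrees(r.x[2]).round(1),r.fun.round(4),len(q))
E
python3 fit.py
```

```text
[ 0.5354  0.0113 -0.6325] -36.2 0.663 10907
[ 0.5354  0.0113 -0.6329] -36.3 0.663 10907
```

```bash
sed -i 's/(W\["range_z"\]>0);q/(W["range_z"]>0)\&(P[...,2]<.118);q/' fit.py; python3 fit.py
```

```text
[ 0.5354  0.0113 -0.6325] -36.2 0.0046 3693
[ 0.5354  0.0113 -0.6329] -36.3 0.0046 3693
```

play_rows:
  commands:
    - {"grip": 0.0, "xyz": [0.0, 0.018, 0.001], "angular": [0, 0, 0]}
    - {"grip": 0.0, "xyz": [0.0, 0.018, 0.001], "angular": [0, 0, 0]}
    - {"grip": 0.0, "xyz": [0, 0.018, 0], "angular": [0, 0, 0]}
    - {"grip": 0.0, "xyz": [0, 0, 0], "angular": [9.15, 0, 0]}
    - {"grip": 0.0, "xyz": [0, 0, 0], "angular": [9.15, 0, 0]}
  grip_force: 40

```text
time_s: 7.0
eef_pos: [0.5435, 0.0061, 0.2269]
tcp_rot: [-1.159, 1.57, -3.052]
ft_force: [-0.2, 0.1, -0.4]
opening: 0.069
```

play_rows:
  commands:
    - {"grip": 0.0, "xyz": [0.0, 0, 0], "angular": [9.15, 0, 0]}
    - {"grip": 0.0, "xyz": [0.0, 0, 0], "angular": [9.15, 0, 0]}
    - {"grip": 0.0, "xyz": [0, 0, 0], "angular": [0, 0, 0]}
    - {"grip": 0.0, "xyz": [0, 0, 0], "angular": [0, 0, 0]}
    - {"grip": 0.0, "xyz": [0, 0, 0], "angular": [0, 0, 0]}
  grip_force: 40

```text
time_s: 7.62
eef_pos: [0.5433, 0.0065, 0.2273]
tcp_rot: [-1.801, 1.571, 2.277]
ft_force: [-0.1, -0.5, -0.5]
opening: 0.077
```

```bash
sed -i 's/0.07)&(W/0.08)\&(W/;s/plan(.*/plan([.5434,.0054,.2],-np.pi\/2-np.radians(36.6),5)/' held.py; sed -i 's/<.07)/<.08)/;s/range(14,70,8)/range(14,76,6)/' held.py; python3 held.py g
```

```text
key pts 514
14 70 y 4.8 6.0 z -3.3 3.1 z med -0.36 ymed 5.28
20 195 y 4.7 11.9 z -3.9 3.2 z med -0.38 ymed 7.39
26 131 y 5.1 11.9 z -4.0 3.3 z med -0.38 ymed 10.89
32 68 y 10.7 11.7 z -4.2 3.4 z med -0.4 ymed 11.21
38 56 y 10.7 11.8 z -4.3 3.4 z med -0.42 ymed 11.23
44 56 y 10.5 11.6 z -4.4 2.9 z med -1.07 ymed 11.1
50 50 y 10.7 11.5 z -4.6 3.0 z med -1.11 ymed 11.1
56 47 y 10.2 11.6 z -4.7 3.1 z med -1.13 ymed 11.07
62 21 y 10.2 11.4 z -4.7 3.1 z med -1.16 ymed 11.05
xmax 0.06602798859459028
t 7.67 tcp [0.5433 0.0066 0.2273] F [ 0.4  1.  -0.3] open 0.073 j6 2.15
jaw yaw now -2.2051 xaxis [ 0. -0. -1.] yaxis [ 0.805 -0.593  0.   ]
shift tool mm [27.3  0.7  0.9] per row [5.46 0.15 0.18]
rotvec deg (before shift: tool axes now) [ 0.26  0.   -0.  ]
shift in axes after turn mm [27.3  0.7  0.9]
```

```bash
python3 - <<'E'
from h import *
W=get_image("wrist");np.savez("w2.npz",**{k:W[k] for k in("pixels","range_z","K","camera_from_world")})
cv2.imwrite("pics/h.png",cv2.resize(W["pixels"][110:270,160:360],None,fx=3.5,fy=3.5))
E
python3 fit.py
```

```text
[ 0.5358  0.0114 -0.6407] -36.7 0.0055 2932
[ 0.5358  0.0112 -0.6262] -35.9 0.0055 2932
```

View pics/h.png

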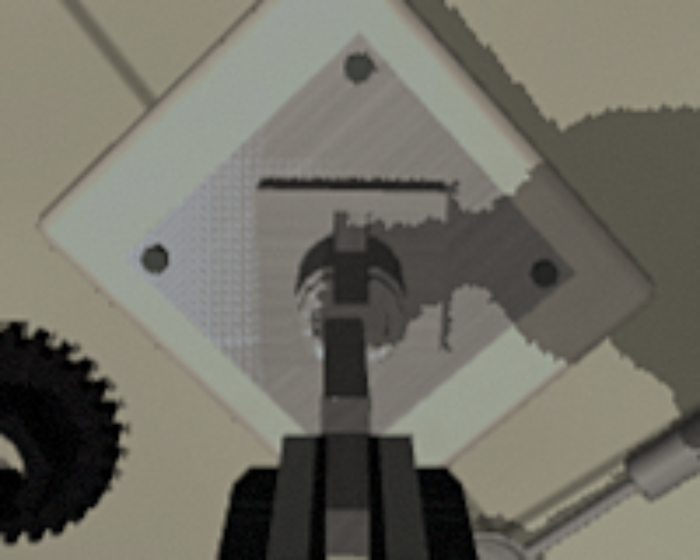

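The crop shows the key foot (347,310) just above the slot (351,270), with the square edge horizontal, so the yaw is right. I shift +1.5 mm in tool z, go down to about 5 mm above the shaft, and look.

play_rows:
  commands:
    - {"grip": 0.0, "xyz": [0.012, 0, 0.0015], "angular": [0, 0, 0]}
    - {"grip": 0.0, "xyz": [0.012, 0, 0], "angular": [0, 0, 0]}
    - {"grip": 0.0, "xyz": [0.01, 0, 0], "angular": [0, 0, 0]}
    - {"grip": 0.0, "xyz": [0.008, 0, 0], "angular": [0, 0, 0]}
    - {"grip": 0.0, "xyz": [0, 0, 0], "angular": [0, 0, 0]}
  grip_force: 40

```text
time_s: 8.35
eef_pos: [0.5421, 0.0055, 0.1842]
tcp_rot: [-1.0, 1.569, 3.077]
ft_force: [0.5, -0.5, -0.4]
opening: 0.075
```

```bash
python3 held.py i; python3 - <<'E'
from h import *
W=get_image("wrist");np.savez("w2.npz",**{k:W[k] for k in("pixels","range_z","K","camera_from_world")})
cv2.imwrite("pics/j.png",cv2.resize(W["pixels"][110:270,170:350],None,fx=4,fy=3.75,interpolation=cv2.INTER_CUBIC))
E
sed -i 's/<.118/<.113/' fit.py; python3 fit.py
```

```text
key pts 785
14 70 y 4.4 5.9 z -3.1 3.2 z med 0.3 ymed 5.08
20 195 y 4.2 11.7 z -3.8 3.3 z med -0.27 ymed 6.62
26 182 y 4.4 11.7 z -3.9 3.3 z med -0.27 ymed 9.56
32 63 y 10.4 11.5 z -4.1 3.5 z med -0.28 ymed 10.85
38 62 y 10.2 11.6 z -4.1 3.5 z med -0.29 ymed 10.87
44 56 y 10.5 11.5 z -4.3 3.0 z med -0.3 ymed 10.93
50 51 y 10.3 11.5 z -4.4 3.1 z med -0.31 ymed 10.84
56 44 y 10.1 11.5 z -4.5 3.2 z med -0.66 ymed 10.8
62 22 y 10.0 11.3 z -4.6 3.2 z med -0.68 ymed 10.72
68 221 y -20.0 3.0 z -8.0 8.0 z med 4.94 ymed -7.09
74 230 y -20.0 5.0 z -8.0 8.0 z med 4.93 ymed -4.44
xmax 0.07972485481486322
t 8.4 tcp [0.5423 0.0055 0.185 ] F [-1.3 -0.1 -0.3] open 0.076 j6 2.15
jaw yaw now -2.2062 xaxis [-0.001  0.    -1.   ] yaxis [ 0.805 -0.594 -0.   ]
shift tool mm [-15.    0.9  -0.6] per row [-3.    0.18 -0.12]
rotvec deg (before shift: tool axes now) [0.19 0.02 0.03]
shift in axes after turn mm [-15.    0.9  -0.6]
[ 0.5357  0.0113 -0.6034] -34.6 0.0054 3692
[ 0.5356  0.0114 -0.6096] -34.9 0.0057 3692
```

View pics/j.png

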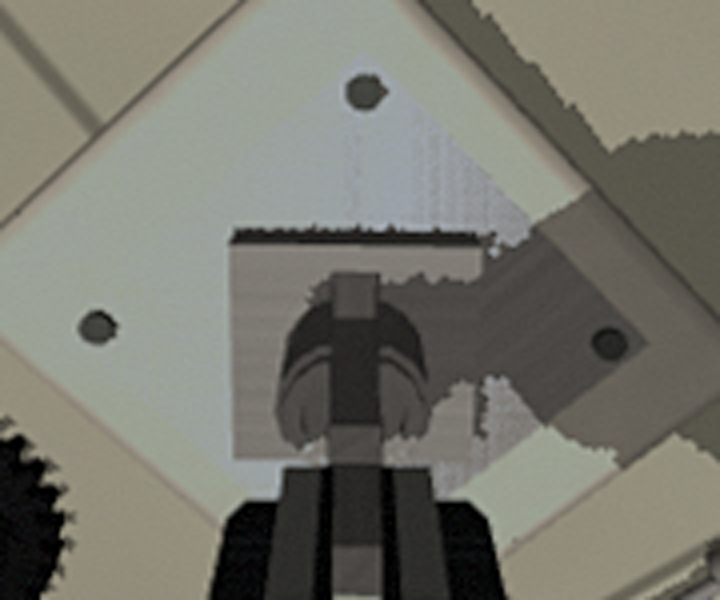

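The blade (330-382) lines up with the slot and pocket (331-380). I move out 0.5 mm and feel downward.

play_rows:
  commands:
    - {"grip": 0.0, "xyz": [0.002, 0.0005, 0], "angular": [0, 0, 0]}
    - {"grip": 0.0, "xyz": [0.002, 0, 0], "angular": [0, 0, 0]}
    - {"grip": 0.0, "xyz": [0.001, 0, 0], "angular": [0, 0, 0]}
    - {"grip": 0.0, "xyz": [0.001, 0, 0], "angular": [0, 0, 0]}
    - {"grip": 0.0, "xyz": [0.0, 0, 0], "angular": [0, 0, 0]}
  grip_force: 40

```text
time_s: 9.07
eef_pos: [0.5428, 0.0052, 0.1792]
tcp_rot: [-0.99, 1.571, 3.087]
ft_force: [-0.4, -0.5, -0.4]
opening: 0.077
```

play_rows:
  commands:
    - {"grip": 0.0, "xyz": [0.001, 0, 0], "angular": [0, 0, 0]}
    - {"grip": 0.0, "xyz": [0.001, 0, 0], "angular": [0, 0, 0]}
    - {"grip": 0.0, "xyz": [0.001, 0, 0], "angular": [0, 0, 0]}
    - {"grip": 0.0, "xyz": [0.001, 0, 0], "angular": [0, 0, 0]}
    - {"grip": 0.0, "xyz": [0.0, 0, 0], "angular": [0, 0, 0]}
  grip_force: 40

```text
time_s: 9.7
eef_pos: [0.5428, 0.0052, 0.1751]
tcp_rot: [-1.032, 1.571, 3.045]
ft_force: [0.5, 1.1, -0.5]
opening: 0.073
```

play_rows:
  commands:
    - {"grip": 0.0, "xyz": [0.001, 0, 0], "angular": [0, 0, 0]}
    - {"grip": 0.0, "xyz": [0.001, 0, 0], "angular": [0, 0, 0]}
    - {"grip": 0.0, "xyz": [0.001, 0, 0], "angular": [0, 0, 0]}
    - {"grip": 0.0, "xyz": [0.0, 0, 0], "angular": [0, 0, 0]}
    - {"grip": 0.0, "xyz": [0.0, 0, 0], "angular": [0, 0, 0]}
  grip_force: 40

```text
time_s: 10.32
eef_pos: [0.5428, 0.0051, 0.1723]
tcp_rot: [-1.131, 1.571, 2.946]
ft_force: [-0.4, -0.3, 0.2]
opening: 0.072
```

play_rows:
  commands:
    - {"grip": 0.0, "xyz": [0.001, 0, 0], "angular": [0, 0, 0]}
    - {"grip": 0.0, "xyz": [0.001, 0, 0], "angular": [0, 0, 0]}
    - {"grip": 0.0, "xyz": [0.001, 0, 0], "angular": [0, 0, 0]}
    - {"grip": 0.0, "xyz": [0.0, 0, 0], "angular": [0, 0, 0]}
    - {"grip": 0.0, "xyz": [0.0, 0, 0], "angular": [0, 0, 0]}
  grip_force: 40

```text
time_s: 10.95
eef_pos: [0.5429, 0.0052, 0.1693]
tcp_rot: [-1.173, 1.571, 2.904]
ft_force: [-0.1, 0.7, -0.3]
opening: 0.077
```

No contact, and the foot is already ~6 mm into the slot.

play_rows:
  commands:
    - {"grip": 0.0, "xyz": [0.002, 0, 0], "angular": [0, 0, 0]}
    - {"grip": 0.0, "xyz": [0.002, 0, 0], "angular": [0, 0, 0]}
    - {"grip": 0.0, "xyz": [0.002, 0, 0], "angular": [0, 0, 0]}
    - {"grip": 0.0, "xyz": [0.002, 0, 0], "angular": [0, 0, 0]}
    - {"grip": 0.0, "xyz": [0.002, 0, 0], "angular": [0, 0, 0]}
  grip_force: 40

```text
time_s: 11.58
eef_pos: [0.5428, 0.0052, 0.1591]
tcp_rot: [-0.949, 1.571, 3.128]
ft_force: [0.0, -0.3, -0.7]
opening: 0.078
```

play_rows:
  commands:
    - {"grip": 0.0, "xyz": [0.002, 0, 0], "angular": [0, 0, 0]}
    - {"grip": 0.0, "xyz": [0.002, 0, 0], "angular": [0, 0, 0]}
    - {"grip": 0.0, "xyz": [0.002, 0, 0], "angular": [0, 0, 0]}
    - {"grip": 0.0, "xyz": [0.0015, 0, 0], "angular": [0, 0, 0]}
    - {"grip": 0.0, "xyz": [0.0, 0, 0], "angular": [0, 0, 0]}
  grip_force: 40

```text
time_s: 12.2
eef_pos: [0.5428, 0.0052, 0.1516]
tcp_rot: [-1.079, 1.57, 2.998]
ft_force: [-0.3, -0.2, -0.9]
opening: 0.076
```

Still free. The shoulder's top comes at TCP ≈ 0.142, so I go gently there.

play_rows:
  commands:
    - {"grip": 0.0, "xyz": [0.002, 0, 0], "angular": [0, 0, 0]}
    - {"grip": 0.0, "xyz": [0.002, 0, 0], "angular": [0, 0, 0]}
    - {"grip": 0.0, "xyz": [0.002, 0, 0], "angular": [0, 0, 0]}
    - {"grip": 0.0, "xyz": [0.0015, 0, 0], "angular": [0, 0, 0]}
    - {"grip": 0.0, "xyz": [0.0, 0, 0], "angular": [0, 0, 0]}
  grip_force: 40

```text
time_s: 12.82
eef_pos: [0.5428, 0.0052, 0.1441]
tcp_rot: [-1.088, 1.57, 2.989]
ft_force: [0.2, -0.0, 0.2]
opening: 0.071
```

play_rows:
  commands:
    - {"grip": 0.0, "xyz": [0.001, 0, 0], "angular": [0, 0, 0]}
    - {"grip": 0.0, "xyz": [0.001, 0, 0], "angular": [0, 0, 0]}
    - {"grip": 0.0, "xyz": [0.001, 0, 0], "angular": [0, 0, 0]}
    - {"grip": 0.0, "xyz": [0.001, 0, 0], "angular": [0, 0, 0]}
    - {"grip": 0.0, "xyz": [0.0, 0, 0], "angular": [0, 0, 0]}
  grip_force: 40

```text
time_s: 13.45
eef_pos: [0.5428, 0.0052, 0.1401]
tcp_rot: [-1.175, 1.571, 2.902]
ft_force: [-0.2, 0.2, -0.8]
opening: 0.078
```

play_rows:
  commands:
    - {"grip": 0.0, "xyz": [0.001, 0, 0], "angular": [0, 0, 0]}
    - {"grip": 0.0, "xyz": [0.001, 0, 0], "angular": [0, 0, 0]}
    - {"grip": 0.0, "xyz": [0.001, 0, 0], "angular": [0, 0, 0]}
    - {"grip": 0.0, "xyz": [0.001, 0, 0], "angular": [0, 0, 0]}
    - {"grip": 0.0, "xyz": [0.0, 0, 0], "angular": [0, 0, 0]}
  grip_force: 40

```text
time_s: 14.08
eef_pos: [0.5428, 0.0052, 0.1361]
tcp_rot: [-1.055, 1.571, 3.022]
ft_force: [-0.0, -0.7, -0.5]
opening: 0.077
```

play_rows:
  commands:
    - {"grip": 0.0, "xyz": [0.001, 0, 0], "angular": [0, 0, 0]}
    - {"grip": 0.0, "xyz": [0.001, 0, 0], "angular": [0, 0, 0]}
    - {"grip": 0.0, "xyz": [0.001, 0, 0], "angular": [0, 0, 0]}
    - {"grip": 0.0, "xyz": [0.001, 0, 0], "angular": [0, 0, 0]}
    - {"grip": 0.0, "xyz": [0.0, 0, 0], "angular": [0, 0, 0]}
  grip_force: 40

```text
time_s: 14.7
eef_pos: [0.5428, 0.0052, 0.1321]
tcp_rot: [-1.05, 1.571, 3.027]
ft_force: [-0.3, 0.3, -0.9]
opening: 0.071
```

play_rows:
  commands:
    - {"grip": 0.0, "xyz": [0.0007, 0, 0], "angular": [0, 0, 0]}
    - {"grip": 0.0, "xyz": [0.0007, 0, 0], "angular": [0, 0, 0]}
    - {"grip": 0.0, "xyz": [0.0007, 0, 0], "angular": [0, 0, 0]}
    - {"grip": 0.0, "xyz": [0.0007, 0, 0], "angular": [0, 0, 0]}
    - {"grip": 0.0, "xyz": [0.0, 0, 0], "angular": [0, 0, 0]}
  grip_force: 40

```text
time_s: 15.32
eef_pos: [0.5428, 0.0052, 0.1294]
tcp_rot: [-1.058, 1.571, 3.019]
ft_force: [-0.4, -0.9, -0.2]
opening: 0.075
```

play_rows:
  commands:
    - {"grip": 0.0, "xyz": [0.0005, 0, 0], "angular": [0, 0, 0]}
    - {"grip": 0.0, "xyz": [0.0005, 0, 0], "angular": [0, 0, 0]}
    - {"grip": 0.0, "xyz": [0.0, 0, 0], "angular": [0, 0, 0]}
    - {"grip": 0.0, "xyz": [0.0, 0, 0], "angular": [0, 0, 0]}
    - {"grip": 0.0, "xyz": [0.0, 0, 0], "angular": [0, 0, 0]}
  grip_force: 40

```text
time_s: 15.95
eef_pos: [0.5429, 0.0052, 0.1285]
tcp_rot: [2.355, 1.571, 0.149]
ft_force: [0.5, 0.2, -0.5]
opening: 0.074
```

play_rows:
  commands:
    - {"grip": 0.03, "xyz": [0, 0, 0], "angular": [0, 0, 0]}
    - {"grip": 0.03, "xyz": [0, 0, 0], "angular": [0, 0, 0]}
    - {"grip": 0.03, "xyz": [0.0, 0, 0], "angular": [0, 0, 0]}
    - {"grip": 0.03, "xyz": [-0.02, 0, 0], "angular": [0, 0, 0]}
    - {"grip": 0.06, "xyz": [-0.03, 0, 0], "angular": [0, 0, 0]}
  grip_force: 40

```text
time_s: 16.58
eef_pos: [0.5425, 0.0052, 0.1793]
tcp_rot: [-1.009, 1.569, 3.068]
ft_force: [0.8, 1.1, 1.0]
opening: 0.55
```

play_rows:
  commands:
    - {"grip": 0.07, "xyz": [-0.03, 0, 0], "angular": [0, 0, 0]}
    - {"grip": 0.07, "xyz": [-0.03, 0, 0], "angular": [0, 0, 0]}
    - {"grip": 0.07, "xyz": [0.0, 0, 0], "angular": [-10, 0, 0]}
    - {"grip": 0.07, "xyz": [0, 0, 0], "angular": [-10, 0, 0]}
    - {"grip": 0.07, "xyz": [0, 0, 0], "angular": [-10, 0, 0]}
  grip_force: 40

```text
time_s: 17.2
eef_pos: [0.5431, 0.0051, 0.2404]
tcp_rot: [1.61, 1.569, -0.067]
ft_force: [-0.1, -0.0, 0.8]
opening: 0.818
```

```bash
cat > chk.py <<'E'
from h import *
W=get_image("wrist");np.savez("w3.npz",**{k:W[k] for k in("pixels","range_z","K","camera_from_world")})
P=cloud(W);m=(abs(P[...,0]-.5358)<.04)&(abs(P[...,1]-.0113)<.04)&(W["range_z"]>0)
u=np.array([np.cos(.638),-np.sin(.638)]);v=np.array([-u[1],u[0]])
for lo,hi in((.073,.08),(.096,.1045),(.107,.114),(.122,.135)):
    q=P[m&(P[...,2]>lo)&(P[...,2]<hi)];l=(q[:,:2]-[.5358,.0113])*1e3
    if len(q): print(lo,len(q),"z",np.median(q[:,2]).round(4),q[:,2].max().round(4),"radial",(l@u).min().round(1),np.median(l@u).round(1),(l@u).max().round(1),"lat",(l@v).min().round(1),(l@v).max().round(1))
a,b=px(W,[.538,.009,.1]).astype(int);print(a,b)
c=W["pixels"][max(0,b-60):b+60,max(0,a-80):a+80];cv2.imwrite("pics/k.png",cv2.resize(c,None,fx=4,fy=4,interpolation=cv2.INTER_CUBIC))
for d in models.landmark_of(W,"key_mid")[:2]: print(d["p"],w(W,d["centre"]).round(4))
plan([.465,.28,.25],np.pi/2,6)
E
python3 chk.py
```

```text
0.073 1526 z 0.0765 0.08 radial -27.9 8.7 26.9 lat -27.6 27.0
0.096 127 z 0.1016 0.1045 radial -5.8 14.6 20.4 lat -10.4 15.1
0.107 514 z 0.1103 0.1139 radial -14.8 -2.3 14.5 lat -15.2 14.1
0.122 102 z 0.1283 0.13 radial 6.2 11.2 14.6 lat -3.7 4.2
254 189
0.61 [0.5471 0.0047 0.0944]
0.16 [ 0.3857 -0.0184  0.0014]
t 17.3 tcp [0.543  0.0051 0.2402] F [0.1 0.2 1. ] open 0.82 j6 1.63
jaw yaw now -1.6815 xaxis [ 0.002 -0.    -1.   ] yaxis [ 0.994 -0.11   0.002]
shift tool mm [ -10.  -107.9 -264.6] per row [ -1.67 -17.99 -44.09]
rotvec deg (before shift: tool axes now) [-6.34 -0.   -0.11]
shift in axes after turn mm [  -9.8  -78.  -274.9]
```

View pics/k.png

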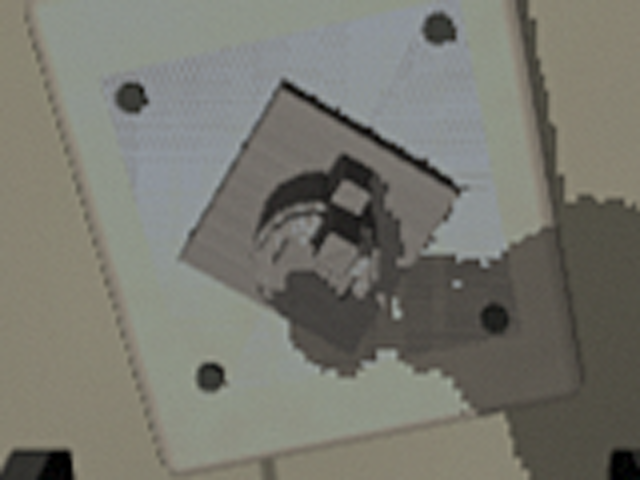

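The tang stands at (350,195) with its top at 0.1283 (0.128 nominal), centre line about 10 mm off the axis, so the key is seated. On to the grey gear.

play_rows:
  commands:
    - {"grip": 0.07, "xyz": [-0.002, -0.018, -0.04], "angular": [0, 0, 0]}
    - {"grip": 0.07, "xyz": [-0.002, -0.018, -0.044], "angular": [0, 0, 0]}
    - {"grip": 0.07, "xyz": [-0.002, -0.018, -0.044], "angular": [0, 0, 0]}
    - {"grip": 0.07, "xyz": [-0.002, -0.018, -0.044], "angular": [0, 0, 0]}
    - {"grip": 0.07, "xyz": [-0.002, -0.018, -0.044], "angular": [0, 0, 0]}
  grip_force: 60

```text
time_s: 17.92
eef_pos: [0.477, 0.2313, 0.2498]
tcp_rot: [2.055, 1.569, 0.368]
ft_force: [0.4, -0.5, 0.4]
opening: 0.821
```

play_rows:
  commands:
    - {"grip": 0.07, "xyz": [0, -0.018, -0.035], "angular": [0, 0, 0]}
    - {"grip": 0.07, "xyz": [0, -0.005, -0.014], "angular": [0, 0, 0]}
    - {"grip": 0.07, "xyz": [0, 0, 0], "angular": [-6, 0, 0]}
    - {"grip": 0.07, "xyz": [0, 0, 0], "angular": [0, 0, 0]}
    - {"grip": 0.07, "xyz": [0, 0, 0], "angular": [0, 0, 0]}
  grip_force: 60

```text
time_s: 18.55
eef_pos: [0.4605, 0.2805, 0.2488]
tcp_rot: [1.518, 1.57, -0.064]
ft_force: [-0.3, 0.7, 0.1]
opening: 0.82
```

```bash
cat > lookgear.py <<'E'
from h import *
W=get_image("wrist");np.savez("w4.npz",**{k:W[k] for k in("pixels","range_z","K","camera_from_world")})
for n in("gear_mid","gear"):
    for d in models.landmark_of(W,n)[:3]: X=w(W,d["centre"]);print(n,round(d["p"],2),X.round(4),px(W,X).round())
P=cloud(W);m=(abs(P[...,0]-.470)<.05)&(abs(P[...,1]-.28)<.05)&(W["range_z"]>0)
for lo,hi in((.005,.02),(.028,.037)):
    q=P[m&(P[...,2]>lo)&(P[...,2]<hi)]
    print(lo,len(q),np.median(q[:,2]).round(4),cv2.minAreaRect((q[:,:2]*1e3).astype(np.float32)),cv2.minEnclosingCircle((q[:,:2]*1e3).astype(np.float32)))
a,b=px(W,[.470,.28,.03]).astype(int);print(a,b)
c=W["pixels"][max(0,b-65):b+65,max(0,a-80):a+80];cv2.imwrite("pics/l.png",cv2.resize(c,None,fx=4.5,fy=4.5,interpolation=cv2.INTER_CUBIC))
plan([.470,.28,.2],None)
E
python3 lookgear.py
```

```text
gear_mid 0.93 [0.5459 0.1697 0.0139] [350.  91.]
gear_mid 0.75 [0.3829 0.3873 0.0159] [180. 220.]
gear_mid 0.62 [0.4691 0.2806 0.0175] [258. 157.]
gear 0.96 [ 0.3834  0.3851 -0.0008] [185. 215.]
gear 0.91 [ 4.733e-01  2.801e-01 -1.000e-04] [258. 151.]
gear 0.69 [0.5468 0.1719 0.0021] [346.  91.]
0.005 2152 0.0105 ((471.6432800292969, 279.92041015625), (90.0604019165039, 90.40953826904297), 64.58534240722656) ((471.4142150878906, 279.93927001953125), 45.603153228759766)
0.028 793 0.0324 ((472.5428161621094, 279.40972900390625), (49.77873992919922, 52.5572624206543), 88.30398559570312) ((471.8601989746094, 279.6388854980469), 27.66965103149414)
258 157
t 18.7 tcp [0.4604 0.2807 0.2486] F [-0.4  0.8  0.2] open 0.819 j6 2.06
jaw yaw now -1.5801 xaxis [ 0.  0. -1.] yaxis [ 1.    -0.009  0.   ]
shift tool mm [48.6  9.6  0.6] per row [9.73 1.92 0.12]
```

View pics/l.png

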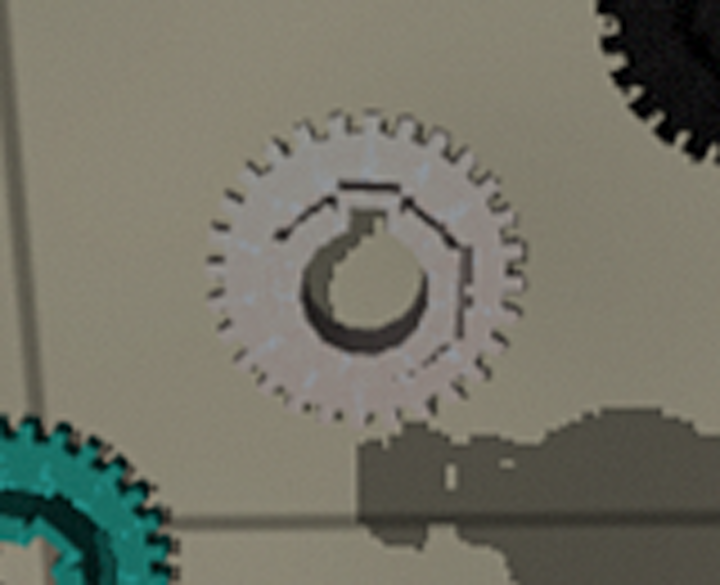

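The grey gear's bore is at crop (365,290) and its keyway points up (world +x, yaw ≈ -1.7°). The flats face ±y, so the jaws fit as they stand. Next I descend to grip the boss.

play_rows:
  commands:
    - {"grip": 0.07, "xyz": [0.05, 0.0112, 0.0008], "angular": [1.2, 0, 0]}
    - {"grip": 0.07, "xyz": [0.05, 0, 0], "angular": [0, 0, 0]}
    - {"grip": 0.07, "xyz": [0.05, 0, 0], "angular": [0, 0, 0]}
    - {"grip": 0.07, "xyz": [0.04, 0, 0], "angular": [0, 0, 0]}
    - {"grip": 0.07, "xyz": [0.02, 0, 0], "angular": [0, 0, 0]}
  grip_force: 60

```text
time_s: 19.32
eef_pos: [0.4702, 0.2794, 0.0358]
tcp_rot: [-1.062, 1.567, -2.663]
ft_force: [0.5, 0.6, 0.4]
opening: 0.82
```

play_rows:
  commands:
    - {"grip": 0.07, "xyz": [0.007, 0, 0], "angular": [0, 0, 0]}
    - {"grip": 0.07, "xyz": [0.0035, 0, 0], "angular": [0, 0, 0]}
    - {"grip": 0.07, "xyz": [0, 0, 0], "angular": [0, 0, 0]}
    - {"grip": 0.04, "xyz": [0, 0, 0], "angular": [0, 0, 0]}
    - {"grip": 0.04, "xyz": [0, 0, 0], "angular": [0, 0, 0]}
  grip_force: 60

```text
time_s: 19.95
eef_pos: [0.4723, 0.2808, 0.0298]
tcp_rot: [2.121, 1.568, 0.523]
ft_force: [0.0, 1.0, 4.2]
opening: 0.57
```

play_rows:
  commands:
    - {"grip": 0.04, "xyz": [0, 0, 0], "angular": [0, 0, 0]}
    - {"grip": 0.04, "xyz": [0, 0, 0], "angular": [0, 0, 0]}
    - {"grip": 0.04, "xyz": [0, 0, 0], "angular": [0, 0, 0]}
    - {"grip": 0.04, "xyz": [0, 0, 0], "angular": [0, 0, 0]}
    - {"grip": 0.04, "xyz": [-0.001, 0, 0], "angular": [0, 0, 0]}
  grip_force: 60

```text
time_s: 20.58
eef_pos: [0.4721, 0.2807, 0.0298]
tcp_rot: [2.128, 1.568, 0.529]
ft_force: [1.0, 1.3, -0.8]
opening: 0.571
```

play_rows:
  commands:
    - {"grip": 0.04, "xyz": [-0.01, 0, 0], "angular": [0, 0, 0]}
    - {"grip": 0.04, "xyz": [-0.035, 0, 0], "angular": [0, 0, 0]}
    - {"grip": 0.04, "xyz": [-0.045, 0, 0], "angular": [0, 0, 0]}
    - {"grip": 0.04, "xyz": [-0.045, 0, 0], "angular": [0, 0, 0]}
    - {"grip": 0.04, "xyz": [-0.045, 0, 0], "angular": [0, 0, 0]}
  grip_force: 60

```text
time_s: 21.2
eef_pos: [0.4707, 0.2798, 0.2098]
tcp_rot: [-1.029, 1.569, -2.628]
ft_force: [1.1, 1.2, -3.0]
opening: 0.568
```

play_rows:
  commands:
    - {"grip": 0.04, "xyz": [0, 0, 0], "angular": [0, 0, 0]}
    - {"grip": 0.04, "xyz": [0, 0, 0], "angular": [0, 0, 0]}
    - {"grip": 0.04, "xyz": [0, 0, 0], "angular": [0, 0, 0]}
    - {"grip": 0.04, "xyz": [0, 0, 0], "angular": [0, 0, 0]}
    - {"grip": 0.04, "xyz": [0, 0, 0], "angular": [0, 0, 0]}
  grip_force: 60

```text
time_s: 21.82
eef_pos: [0.4711, 0.2801, 0.2081]
tcp_rot: [-1.069, 1.569, -2.668]
ft_force: [-0.3, -0.4, -2.9]
opening: 0.573
```

```bash
cat > heldgear.py <<'E'
from h import *
import sys
W=get_image("wrist");np.savez("w5.npz",**{k:W[k] for k in("pixels","range_z","K","camera_from_world")})
p,R,s=pose();P=cloud(W);Q=(P-p)@R*1e3
m=(abs(Q[...,1])<60)&(abs(Q[...,2])<60)&(W["range_z"]>0)
h,e=np.histogram(Q[m][:,0],np.arange(-30,50,3));print([(int(a),int(b)) for a,b in zip(e,h) if b>20])
for d in models.landmark_of(W,"gear_mid")[:2]: print("gear_mid tool mm",round(d["p"],2),((w(W,d["centre"])-p)@R*1e3).round(1))
cv2.imwrite("pics/m.png",cv2.resize(W["pixels"][140:384,100:420],None,fx=2.4,fy=2.4))
plan([.5358,.0113,.21],np.radians(-90-36.5),6)
E
python3 heldgear.py
```

```text
[(-30, 225), (-27, 605), (-24, 268), (-21, 323), (-18, 322), (-15, 286), (-12, 283), (-9, 257), (-6, 512), (-3, 3928), (0, 618), (3, 538), (6, 479), (9, 414), (12, 397), (15, 373), (18, 5722), (21, 690), (24, 501), (27, 390)]
gear_mid tool mm 0.87 [15.9 -1.2  4.8]
gear_mid tool mm 0.61 [191.2  82.4 106.4]
t 21.93 tcp [0.4713 0.2802 0.2086] F [-0.3 -0.2 -2.4] open 0.57 j6 2.07
jaw yaw now -1.599 xaxis [-0. -0. -1.] yaxis [ 1.    -0.028 -0.   ]
shift tool mm [ -1.3  72.1 267. ] per row [-0.22 12.01 44.49]
rotvec deg (before shift: tool axes now) [3.489e+01 2.000e-02 2.000e-02]
shift in axes after turn mm [ -1.4 211.8 177.8]
```

View pics/m.png

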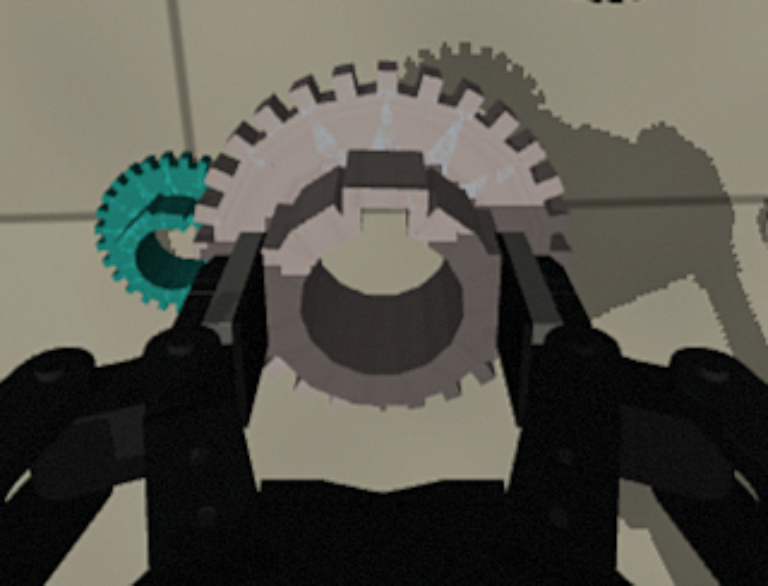

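The gear is gripped squarely, keyway up at crop (385,215). I fit the bore in the tool frame from depth.

```bash
cat > fitgear.py <<'E'
from h import *
from scipy.optimize import differential_evolution as DE
W=dict(np.load("w5.npz"));p,R,s=pose();P=cloud(W);o=(np.linalg.inv(W["camera_from_world"])[:3,3]-p)@R*1e3
Q=(P-p)@R*1e3;ok=W["range_z"]>0
b=Q[ok&(abs(Q[...,1])<26)&(abs(Q[...,2])<20)&(Q[...,0]<4)&(Q[...,0]>-8)];x0=np.median(b[:,0]);print("boss top x",x0,"tilt",np.linalg.lstsq(np.c_[b[:,1:],np.ones(len(b))],b[:,0],rcond=None)[0].round(4))
D=Q-o;X=(o+D*((x0-o[0])/D[...,0])[...,None])
m=ok&(np.hypot(X[...,1],X[...,2])<24.3)&(abs(X[...,2])<22)&(Q[...,0]>x0-5)
Y=X[m][:,1:];lab=Q[m][:,0]>x0+2.5
def pred(t):
    c,s_=np.cos(t[2]),np.sin(t[2]);l=(Y-t[:2])@np.array([[c,-s_],[s_,c]])
    return (np.hypot(*l.T)<17)|((l[:,0]>0)&(l[:,0]<22.8)&(abs(l[:,1])<4.8))
for sd in(0,1):
    r=DE(lambda t:np.mean(pred(t)!=lab),[(-5,5),(-4,4),(-.2,.2)],seed=sd,popsize=40,tol=1e-9,maxiter=150);print("bore in tool y,z",r.x[:2].round(2),"keyway angle deg (y->z)",np.degrees(r.x[2]).round(2),r.fun.round(4),len(Y))
E
python3 fitgear.py
```

```text
boss top x -1.8174920288854963 tilt [-0.0056  0.0014 -1.3556]
bore in tool y,z [-0.18  0.82] keyway angle deg (y->z) 1.64 0.0315 6091
bore in tool y,z [-0.18  0.82] keyway angle deg (y->z) 1.67 0.0315 6091fitgear.py:6: RuntimeWarning: divide by zero encountered in divide
  D=Q-o;X=(o+D*((x0-o[0])/D[...,0])[...,None])
fitgear.py:6: RuntimeWarning: invalid value encountered in multiply
  D=Q-o;X=(o+D*((x0-o[0])/D[...,0])[...,None])
```

```bash
sed -i 's/^Y=.*/X2=(o+D*((x0+2.5-o[0])\/D[...,0])[...,None]);Y=X[m][:,1:];Y2=X2[m][:,1:];lab=Q[m][:,0]>x0+2.5/; s/^def pred(t):/def pr(t,Y):/; s/^for sd/pred=lambda t:pr(t,Y)\&pr(t,Y2)\nfor sd/' fitgear.py; python3 fitgear.py 2>/dev/null
```

```text
boss top x -1.8174920288854963 tilt [-0.0056  0.0014 -1.3556]
bore in tool y,z [-0.55  1.  ] keyway angle deg (y->z) 1.56 0.0095 6091
bore in tool y,z [-0.55  0.99] keyway angle deg (y->z) 1.42 0.0095 6091
```

play_rows:
  commands:
    - {"grip": 0.04, "xyz": [0, 0.01, 0.036], "angular": [0, 0, 0]}
    - {"grip": 0.04, "xyz": [0, 0.012, 0.044], "angular": [0, 0, 0]}
    - {"grip": 0.04, "xyz": [0, 0.012, 0.044], "angular": [0, 0, 0]}
    - {"grip": 0.04, "xyz": [0, 0.012, 0.044], "angular": [0, 0, 0]}
    - {"grip": 0.04, "xyz": [0, 0.012, 0.044], "angular": [0, 0, 0]}
  grip_force: 60

```text
time_s: 22.55
eef_pos: [0.5236, 0.0653, 0.2091]
tcp_rot: [1.719, 1.57, 0.12]
ft_force: [0.8, -0.3, -2.9]
opening: 0.566
```

play_rows:
  commands:
    - {"grip": 0.04, "xyz": [0, 0.011, 0.036], "angular": [0, 0, 0]}
    - {"grip": 0.04, "xyz": [0, 0.004, 0.0186], "angular": [0, 0, 0]}
    - {"grip": 0.04, "xyz": [0, 0, 0], "angular": [8.4, 0, 0]}
    - {"grip": 0.04, "xyz": [0, 0, 0], "angular": [8.4, 0, 0]}
    - {"grip": 0.04, "xyz": [0, 0, 0], "angular": [8.4, 0, 0]}
  grip_force: 60

```text
time_s: 23.18
eef_pos: [0.5367, 0.0122, 0.209]
tcp_rot: [-2.529, 1.57, 1.712]
ft_force: [0.6, 0.4, -4.0]
opening: 0.571
```

play_rows:
  commands:
    - {"grip": 0.04, "xyz": [0, 0, 0], "angular": [8.4, 0, 0]}
    - {"grip": 0.04, "xyz": [0, 0, 0], "angular": [0, 0, 0]}
    - {"grip": 0.04, "xyz": [0, 0, 0], "angular": [0, 0, 0]}
    - {"grip": 0.04, "xyz": [0, 0, 0], "angular": [0, 0, 0]}
    - {"grip": 0.04, "xyz": [0, 0, 0], "angular": [0, 0, 0]}
  grip_force: 60

```text
time_s: 23.8
eef_pos: [0.5368, 0.0118, 0.209]
tcp_rot: [-2.967, 1.571, 1.132]
ft_force: [-0.8, -0.1, -3.6]
opening: 0.574
```

```bash
sed -i 's/^cv2.imwrite.*//;s/^plan.*/plan([.5368,.0118,.2],np.radians(-90-35.2),5)\nm2=(abs(P[...,0]-.54)<.03)\&(abs(P[...,1]-.009)<.03)\&(P[...,2]>.12)\&(P[...,2]<.135)\&(W["range_z"]>0);q=P[m2]\nif len(q): print("tang pts",len(q),"z",np.median(q[:,2]),"tool y,z range",Q[m2].min(0).round(1),Q[m2].max(0).round(1))\n/' heldgear.py; python3 heldgear.py; python3 fitgear.py 2>/dev/null
```

```text
[(-30, 279), (-27, 557), (-24, 262), (-21, 336), (-18, 301), (-15, 302), (-12, 269), (-9, 257), (-6, 913), (-3, 3565), (0, 602), (3, 548), (6, 466), (9, 420), (12, 388), (15, 385), (18, 5855), (21, 575), (24, 496), (27, 351)]
gear_mid tool mm 0.85 [13.9  0.2  3.2]
gear_mid tool mm 0.7 [ 193.9  -84.  -138.8]
t 23.9 tcp [0.5368 0.0117 0.209 ] F [-0.4 -0.2 -3.5] open 0.565 j6 2.14
jaw yaw now -2.1849 xaxis [-0.  0. -1.] yaxis [ 0.817 -0.576 -0.   ]
shift tool mm [ 9.  -0.1 -0.1] per row [ 1.8  -0.01 -0.02]
rotvec deg (before shift: tool axes now) [ 0.01 -0.    0.  ]
shift in axes after turn mm [ 9.  -0.1 -0.1]
boss top x -2.345946231213449 tilt [-0.0074 -0.0033 -1.7887]
bore in tool y,z [-0.07 -0.18] keyway angle deg (y->z) 1.76 0.0085 6084
bore in tool y,z [-0.06 -0.18] keyway angle deg (y->z) 1.78 0.0085 6084
```

At this pose the bore reads centred in the hand (-0.1,-0.2 mm) with the keyway +1.7°, which the tool yaw already allows for. I combine this with where the key went in, shift (-0.5, +1.4) mm and go down.

play_rows:
  commands:
    - {"grip": 0.04, "xyz": [0.015, -0.0005, 0.0014], "angular": [0, 0, 0]}
    - {"grip": 0.04, "xyz": [0.015, 0, 0], "angular": [0, 0, 0]}
    - {"grip": 0.04, "xyz": [0.01, 0, 0], "angular": [0, 0, 0]}
    - {"grip": 0.04, "xyz": [0.006, 0, 0], "angular": [0, 0, 0]}
    - {"grip": 0.04, "xyz": [0.001, 0, 0], "angular": [0, 0, 0]}
  grip_force: 60

```text
time_s: 24.52
eef_pos: [0.5354, 0.0108, 0.1614]
tcp_rot: [-0.987, 1.57, 3.111]
ft_force: [-0.0, -0.1, -3.1]
opening: 0.57
```

play_rows:
  commands:
    - {"grip": 0.04, "xyz": [0.0015, 0, 0], "angular": [0, 0, 0]}
    - {"grip": 0.04, "xyz": [0.0015, 0, 0], "angular": [0, 0, 0]}
    - {"grip": 0.04, "xyz": [0.0015, 0, 0], "angular": [0, 0, 0]}
    - {"grip": 0.04, "xyz": [0.0015, 0, 0], "angular": [0, 0, 0]}
    - {"grip": 0.04, "xyz": [0.0, 0, 0], "angular": [0, 0, 0]}
  grip_force: 60

```text
time_s: 25.15
eef_pos: [0.5355, 0.0108, 0.1558]
tcp_rot: [-1.1, 1.571, 2.998]
ft_force: [0.2, -0.2, -2.5]
opening: 0.568
```

play_rows:
  commands:
    - {"grip": 0.04, "xyz": [0.0015, 0, 0], "angular": [0, 0, 0]}
    - {"grip": 0.04, "xyz": [0.0015, 0, 0], "angular": [0, 0, 0]}
    - {"grip": 0.04, "xyz": [0.0015, 0, 0], "angular": [0, 0, 0]}
    - {"grip": 0.04, "xyz": [0.0015, 0, 0], "angular": [0, 0, 0]}
    - {"grip": 0.04, "xyz": [0.0, 0, 0], "angular": [0, 0, 0]}
  grip_force: 60

```text
time_s: 25.78
eef_pos: [0.5355, 0.0108, 0.1497]
tcp_rot: [-1.061, 1.57, 3.037]
ft_force: [0.2, 0.5, -2.6]
opening: 0.573
```

play_rows:
  commands:
    - {"grip": 0.04, "xyz": [0.0015, 0, 0], "angular": [0, 0, 0]}
    - {"grip": 0.04, "xyz": [0.0015, 0, 0], "angular": [0, 0, 0]}
    - {"grip": 0.04, "xyz": [0.0015, 0, 0], "angular": [0, 0, 0]}
    - {"grip": 0.04, "xyz": [0.0015, 0, 0], "angular": [0, 0, 0]}
    - {"grip": 0.04, "xyz": [0.0, 0, 0], "angular": [0, 0, 0]}
  grip_force: 60

```text
time_s: 26.4
eef_pos: [0.5355, 0.0108, 0.1437]
tcp_rot: [-0.956, 1.57, -3.141]
ft_force: [0.2, -0.8, -3.2]
opening: 0.572
```

play_rows:
  commands:
    - {"grip": 0.04, "xyz": [0.001, 0, 0], "angular": [0, 0, 0]}
    - {"grip": 0.04, "xyz": [0.001, 0, 0], "angular": [0, 0, 0]}
    - {"grip": 0.04, "xyz": [0.001, 0, 0], "angular": [0, 0, 0]}
    - {"grip": 0.04, "xyz": [0, 0, 0], "angular": [0, 0, 0]}
    - {"grip": 0.04, "xyz": [0.0, 0, 0], "angular": [0, 0, 0]}
  grip_force: 60

```text
time_s: 27.02
eef_pos: [0.5356, 0.0108, 0.141]
tcp_rot: [-2.505, 1.571, 1.593]
ft_force: [0.2, -1.0, -2.6]
opening: 0.576
```

play_rows:
  commands:
    - {"grip": 0.04, "xyz": [0.001, 0, 0], "angular": [0, 0, 0]}
    - {"grip": 0.04, "xyz": [0.001, 0, 0], "angular": [0, 0, 0]}
    - {"grip": 0.04, "xyz": [0.001, 0, 0], "angular": [0, 0, 0]}
    - {"grip": 0.04, "xyz": [0, 0, 0], "angular": [0, 0, 0]}
    - {"grip": 0.04, "xyz": [0.0, 0, 0], "angular": [0, 0, 0]}
  grip_force: 60

```text
time_s: 27.65
eef_pos: [0.5356, 0.0108, 0.138]
tcp_rot: [2.833, 1.571, 0.648]
ft_force: [0.3, 0.3, -2.6]
opening: 0.571
```

play_rows:
  commands:
    - {"grip": 0.04, "xyz": [0.001, 0, 0], "angular": [0, 0, 0]}
    - {"grip": 0.04, "xyz": [0.001, 0, 0], "angular": [0, 0, 0]}
    - {"grip": 0.04, "xyz": [0.001, 0, 0], "angular": [0, 0, 0]}
    - {"grip": 0.04, "xyz": [0, 0, 0], "angular": [0, 0, 0]}
    - {"grip": 0.04, "xyz": [0.0, 0, 0], "angular": [0, 0, 0]}
  grip_force: 60

```text
time_s: 28.28
eef_pos: [0.5356, 0.0108, 0.135]
tcp_rot: [-1.27, 1.571, 2.828]
ft_force: [-0.2, 0.9, -2.5]
opening: 0.57
```

play_rows:
  commands:
    - {"grip": 0.04, "xyz": [0.001, 0, 0], "angular": [0, 0, 0]}
    - {"grip": 0.04, "xyz": [0.001, 0, 0], "angular": [0, 0, 0]}
    - {"grip": 0.04, "xyz": [0.001, 0, 0], "angular": [0, 0, 0]}
    - {"grip": 0.04, "xyz": [0, 0, 0], "angular": [0, 0, 0]}
    - {"grip": 0.04, "xyz": [0.0, 0, 0], "angular": [0, 0, 0]}
  grip_force: 60

```text
time_s: 28.9
eef_pos: [0.5356, 0.0108, 0.132]
tcp_rot: [2.394, 1.571, 0.209]
ft_force: [-0.2, -0.0, -2.9]
opening: 0.573
```

Past the shaft's full diameter with no contact. Next is the blade top.

play_rows:
  commands:
    - {"grip": 0.04, "xyz": [0.001, 0, 0], "angular": [0, 0, 0]}
    - {"grip": 0.04, "xyz": [0.001, 0, 0], "angular": [0, 0, 0]}
    - {"grip": 0.04, "xyz": [0.0005, 0, 0], "angular": [0, 0, 0]}
    - {"grip": 0.04, "xyz": [0, 0, 0], "angular": [0, 0, 0]}
    - {"grip": 0.04, "xyz": [0.0, 0, 0], "angular": [0, 0, 0]}
  grip_force: 60

```text
time_s: 29.52
eef_pos: [0.5356, 0.0108, 0.1295]
tcp_rot: [2.418, 1.571, 0.233]
ft_force: [-0.3, -0.3, -2.8]
opening: 0.565
```

play_rows:
  commands:
    - {"grip": 0.04, "xyz": [0.001, 0, 0], "angular": [0, 0, 0]}
    - {"grip": 0.04, "xyz": [0.001, 0, 0], "angular": [0, 0, 0]}
    - {"grip": 0.04, "xyz": [0.0005, 0, 0], "angular": [0, 0, 0]}
    - {"grip": 0.04, "xyz": [0, 0, 0], "angular": [0, 0, 0]}
    - {"grip": 0.04, "xyz": [0.0, 0, 0], "angular": [0, 0, 0]}
  grip_force: 60

```text
time_s: 30.15
eef_pos: [0.5356, 0.0108, 0.127]
tcp_rot: [2.246, 1.571, 0.06]
ft_force: [-0.1, -0.1, -3.0]
opening: 0.57
```

The keyway is over the blade.

play_rows:
  commands:
    - {"grip": 0.04, "xyz": [0.0015, 0, 0], "angular": [0, 0, 0]}
    - {"grip": 0.04, "xyz": [0.0015, 0, 0], "angular": [0, 0, 0]}
    - {"grip": 0.04, "xyz": [0.0015, 0, 0], "angular": [0, 0, 0]}
    - {"grip": 0.04, "xyz": [0.0015, 0, 0], "angular": [0, 0, 0]}
    - {"grip": 0.04, "xyz": [0.0, 0, 0], "angular": [0, 0, 0]}
  grip_force: 60

```text
time_s: 30.78
eef_pos: [0.5355, 0.0108, 0.1207]
tcp_rot: [-1.023, 1.57, 3.075]
ft_force: [0.5, -0.0, -2.7]
opening: 0.569
```

play_rows:
  commands:
    - {"grip": 0.04, "xyz": [0.0015, 0, 0], "angular": [0, 0, 0]}
    - {"grip": 0.04, "xyz": [0.0015, 0, 0], "angular": [0, 0, 0]}
    - {"grip": 0.04, "xyz": [0.0015, 0, 0], "angular": [0, 0, 0]}
    - {"grip": 0.04, "xyz": [0.0015, 0, 0], "angular": [0, 0, 0]}
    - {"grip": 0.04, "xyz": [0.0, 0, 0], "angular": [0, 0, 0]}
  grip_force: 60

```text
time_s: 31.4
eef_pos: [0.5355, 0.0108, 0.1148]
tcp_rot: [-0.948, 1.57, -3.133]
ft_force: [0.3, -1.0, -3.3]
opening: 0.571
```

play_rows:
  commands:
    - {"grip": 0.04, "xyz": [0.001, 0, 0], "angular": [0, 0, 0]}
    - {"grip": 0.04, "xyz": [0.001, 0, 0], "angular": [0, 0, 0]}
    - {"grip": 0.04, "xyz": [0.001, 0, 0], "angular": [0, 0, 0]}
    - {"grip": 0.04, "xyz": [0, 0, 0], "angular": [0, 0, 0]}
    - {"grip": 0.04, "xyz": [0.0, 0, 0], "angular": [0, 0, 0]}
  grip_force: 60

```text
time_s: 32.02
eef_pos: [0.5356, 0.0108, 0.112]
tcp_rot: [-1.156, 1.571, 2.942]
ft_force: [0.2, -0.1, -3.0]
opening: 0.572
```

play_rows:
  commands:
    - {"grip": 0.04, "xyz": [0.001, 0, 0], "angular": [0, 0, 0]}
    - {"grip": 0.04, "xyz": [0.001, 0, 0], "angular": [0, 0, 0]}
    - {"grip": 0.04, "xyz": [0.001, 0, 0], "angular": [0, 0, 0]}
    - {"grip": 0.04, "xyz": [0.0008, 0, 0], "angular": [0, 0, 0]}
    - {"grip": 0.04, "xyz": [0.0, 0, 0], "angular": [0, 0, 0]}
  grip_force: 60

```text
time_s: 32.65
eef_pos: [0.5356, 0.0108, 0.1081]
tcp_rot: [-1.007, 1.571, 3.091]
ft_force: [-0.4, 0.1, -3.6]
opening: 0.57
```

play_rows:
  commands:
    - {"grip": 0.04, "xyz": [0.0005, 0, 0], "angular": [0, 0, 0]}
    - {"grip": 0.04, "xyz": [0.0005, 0, 0], "angular": [0, 0, 0]}
    - {"grip": 0.04, "xyz": [0.0003, 0, 0], "angular": [0, 0, 0]}
    - {"grip": 0.04, "xyz": [0, 0, 0], "angular": [0, 0, 0]}
    - {"grip": 0.04, "xyz": [0.0, 0, 0], "angular": [0, 0, 0]}
  grip_force: 60

```text
time_s: 33.28
eef_pos: [0.5356, 0.0108, 0.1069]
tcp_rot: [1.363, 1.571, -0.823]
ft_force: [-0.2, 0.2, -2.9]
opening: 0.572
```

play_rows:
  commands:
    - {"grip": 0.04, "xyz": [0.0003, 0, 0], "angular": [0, 0, 0]}
    - {"grip": 0.04, "xyz": [0.0003, 0, 0], "angular": [0, 0, 0]}
    - {"grip": 0.04, "xyz": [0.0002, 0, 0], "angular": [0, 0, 0]}
    - {"grip": 0.04, "xyz": [0, 0, 0], "angular": [0, 0, 0]}
    - {"grip": 0.04, "xyz": [0.0, 0, 0], "angular": [0, 0, 0]}
  grip_force: 60

```text
time_s: 33.9
eef_pos: [0.5356, 0.0108, 0.106]
tcp_rot: [-0.883, 1.571, -3.069]
ft_force: [-0.8, -0.4, -3.1]
opening: 0.569
```

play_rows:
  commands:
    - {"grip": 0.055, "xyz": [0, 0, 0], "angular": [0, 0, 0]}
    - {"grip": 0.065, "xyz": [0, 0, 0], "angular": [0, 0, 0]}
    - {"grip": 0.075, "xyz": [0, 0, 0], "angular": [0, 0, 0]}
    - {"grip": 0.075, "xyz": [0, 0, 0], "angular": [0, 0, 0]}
    - {"grip": 0.075, "xyz": [-0.005, 0, 0], "angular": [0, 0, 0]}
  grip_force: 40

```text
time_s: 34.52
eef_pos: [0.5353, 0.0108, 0.1109]
tcp_rot: [-1.004, 1.57, 3.093]
ft_force: [-0.0, 1.0, 0.5]
opening: 0.877
```

play_rows:
  commands:
    - {"grip": 0.075, "xyz": [-0.02, 0, 0], "angular": [0, 0, 0]}
    - {"grip": 0.075, "xyz": [-0.03, 0, 0], "angular": [0, 0, 0]}
    - {"grip": 0.075, "xyz": [-0.04, 0, 0], "angular": [0, 0, 0]}
    - {"grip": 0.075, "xyz": [-0.04, 0, 0], "angular": [0, 0, 0]}
    - {"grip": 0.075, "xyz": [0, -0.03, 0], "angular": [0, 0, 0]}
  grip_force: 40

```text
time_s: 35.15
eef_pos: [0.5128, 0.0276, 0.247]
tcp_rot: [2.147, 1.562, -0.04]
ft_force: [-0.1, 1.0, 0.0]
opening: 0.876
```

play_rows:
  commands:
    - {"grip": 0.075, "xyz": [0, 0, 0], "angular": [0, 0, 0]}
    - {"grip": 0.075, "xyz": [0, 0, 0], "angular": [0, 0, 0]}
    - {"grip": 0.075, "xyz": [0, 0, 0], "angular": [0, 0, 0]}
    - {"grip": 0.075, "xyz": [0, 0, 0], "angular": [0, 0, 0]}
    - {"grip": 0.075, "xyz": [0, 0, 0], "angular": [0, 0, 0]}
  grip_force: 40

```text
time_s: 35.78
eef_pos: [0.5112, 0.028, 0.2408]
tcp_rot: [-0.968, 1.57, 3.13]
ft_force: [-0.2, 0.6, 0.0]
opening: 0.884
```

```bash
python3 - <<'E'
from h import *
W=get_image("wrist");P=cloud(W);c0=np.array([.5358,.0113]);ok=W["range_z"]>0
r=np.hypot(P[...,0]-c0[0],P[...,1]-c0[1])
for nm,lo,hi,rr in(("flange",.08,.092,.05),("boss",.104,.1095,.03),("tang",.121,.135,.02)):
    q=P[ok&(r<rr)&(P[...,2]>lo)&(P[...,2]<hi)]
    if len(q)<10: print(nm,len(q));continue
    A=np.linalg.lstsq(np.c_[q[:,:2]-c0,np.ones(len(q))],q[:,2],rcond=None)[0]
    print(nm,len(q),"z",np.median(q[:,2]).round(4),"tilt",A[:2].round(3),"circle",np.round(cv2.minEnclosingCircle((q[:,:2]*1e3).astype(np.float32))[0],1),"med",np.median(q,0).round(4))
for n in("gear_mid","key_mid"):
    for d in models.landmark_of(W,n)[:2]: print(n,round(d["p"],2),w(W,d["centre"]).round(4))
a,b=px(W,[.536,.011,.1]).astype(int)
cv2.imwrite("pics/n.png",cv2.resize(W["pixels"][max(0,b-80):b+80,max(0,a-100):a+100],None,fx=3.7,fy=3.7,interpolation=cv2.INTER_CUBIC))
plan([.5,.05,.3])
E
```

```text
flange 3491 z 0.0864 tilt [ 0.001 -0.001] circle [535.4  11.1] med [0.5441 0.0051 0.0864]
boss 1541 z 0.1082 tilt [-0.001  0.   ] circle [535.7  10.5] med [0.5355 0.0105 0.1082]
tang 108 z 0.1283 tilt [-0.195  0.117] circle [543.9   4.8] med [0.5444 0.0045 0.1283]
gear_mid 0.67 [0.5341 0.0097 0.089 ]
gear_mid 0.67 [0.5509 0.1711 0.0143]
key_mid 0.78 [0.5463 0.0043 0.098 ]
t 35.92 tcp [0.5111 0.0281 0.241 ] F [0.1 0.3 0.1] open 0.872 j6 2.17
jaw yaw now -2.1855 xaxis [-0.  0. -1.] yaxis [ 0.817 -0.577 -0.   ]
shift tool mm [-59.  -21.8 -11.5] per row [-11.81  -4.35  -2.3 ]
```

View pics/n.png

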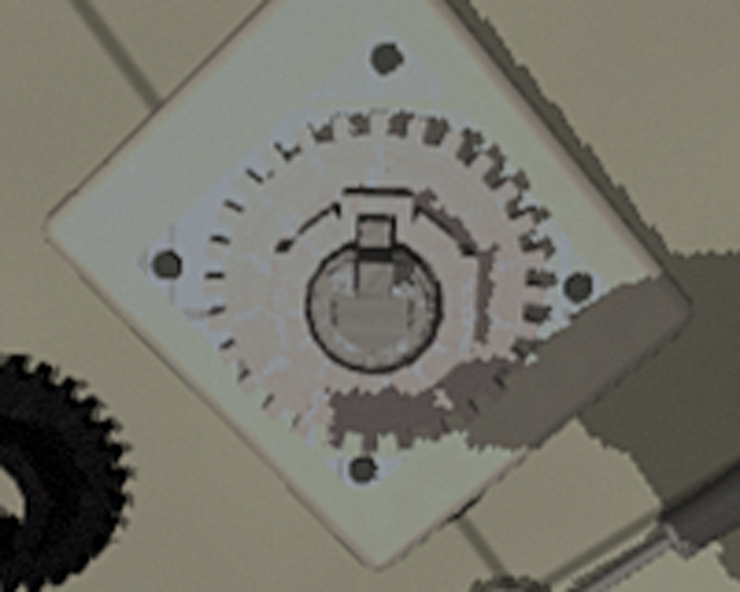

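The gear lies flat on the shoulder around the shaft (crop (375,305)) and the key sits in its keyway (376,235). The heights match home, so I hand in.

```bash
python3 -c "
from rig import bot
print(bot.hand_in())"
```

```text
the job is handed in; nothing more can be done
None
```

The mill's drive is back together and the job was handed in at about 36 s of the 72 s allowed; the hand-in itself reports no verdict. I set the key in the shaft's slot, which I measured from depth at about -36.5° from world x. I then lowered the grey gear over it onto the shoulder and let go. No reading taken while lowering the key or the gear showed contact, and the wrist force stayed below 5 N throughout.

Last checks from the wrist camera:

| Check | Measured | Nominal |
|---|---|---|
| Key tang top height | 0.1283 m | 0.128 m |
| Gear flange top height | 0.0864 m | 0.086 m |
| Gear boss top height | 0.1082 m | 0.108 m |
| Gear tilt | about 0.001 rad | under 0.06 rad |
| Gear centre off the shaft axis | within about 1 mm | under 3 mm |

- **Key:** it sits about 10 mm off the axis, inside the gear's keyway.
- **Gripper:** open and clear of everything.
- **Disagreement 1:** the gear's bore position in the hand read about 1.2 mm differently at two arm poses. I used the reading taken at the mill, blended with where the key had gone in.
- **Disagreement 2:** in the last picture the network's points for gear and key were 2–5 mm off these measurements. It put key_mid at 0.098 m, above the 0.0975 m limit. I went by the depth reading of the tang top, which puts it at about 0.095 m.
- **Not checked:** I did not measure the bystanders afterwards, but I never felt or saw contact with them.

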